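# Lay out the lens-bonding station

## Task

Set up the lens-bonding place around the closed stud and the open housing that stand alone in front of the rows (left and behind as the robot sees it, behind being farther from it): gently set the large steel weight centred on the stud's lens and the small weight centred on top of the large one, and stand the smaller bottle exactly midway between stud and housing. Put the tray of inserts straight behind the housing, its long side pointing straight away from the robot, with a 30 mm gap between housing and tray, and stand the taller bottle to the left of the tray, level with the tray's middle and with a 30 mm gap. Leave stud, housing and tweezers where they are, and leave everything upright and at rest.

Things in the scene. Friction and masses are not known exactly. Their poses are not given: they have to be found in the camera images.
- stud_center (a point): Closed road stud: fluted grey round housing with a clear lens and bright inner cell on top, 128 mm across, 47 mm high, flat lens top 120 mm across. Stands alone in the clear area near the robot, in front of the long rows (the nearest row begins beyond x = 0.74 m). Point on its axis, half-way up (23.5 mm). Axes: x away from the robot, y to the robot's left, as in the world. Loose; stays where it is.
- housing_center (a point): Open stud housing: the same fluted grey round cup, empty, 128 mm across, 36 mm high. Stands alone level with the closed stud, 275 to 285 mm centre to centre to its left or right (same x). Point on its axis, half-way up (18 mm). Axes: x away from the robot, y to the robot's left, as in the world. Loose; stays where it is.
- weight_large_center (a point): Large bare steel weight, a round disc 52 mm in diameter and 30 mm high with a groove round its waist, about 0.5 kg, standing on the table. Its centre, 15 mm above its underside; its z axis points up.
- weight_small_center (a point): Small bare steel weight, a round disc 36 mm in diameter and 28 mm high with a groove round its waist, about 0.2 kg, standing on the table. Its centre, 14 mm above its underside; its z axis points up.
- dosing_bottle_center (a point): The smaller bottle (thread-lock dosing bottle): round body 33 mm in diameter up to 70 mm, thin nozzle above, 88 mm high in all, standing upright. Point on its axis, half-way up (44 mm); its z axis points up.
- oil_bottle_center (a point): The taller bottle (silicone oil), in the clear area in front of the rows (not the bottle far off at the left beyond the clamp fixture): round body 38 mm in diameter with a pointed cap, 105 mm high in all, standing upright. Point on its axis, half-way up (52.5 mm); straight body at that height; its z axis points up.
- insert_tray_center (a point): Small dark rectangular tray holding brass inserts (fixed in it), 62 x 90 mm at the rim, 22 mm high, walls drawn in a little to the foot. Its centre, 11 mm above the table; own x axis across the 62 mm width, own y axis along the 90 mm length, z up. Can be pinched across the 62 mm width, at the middle of its length.
- tweezers: Pair of metal tweezers 14 x 126 x 10 mm lying on the table on the near side of the space between stud and housing; a bystander, not to be moved. Origin: centre of its underside; y along its length.
There are look-alikes about, which are no part of the job. What is shaped like the part that bears dosing_bottle_center but blue, green or red is not meant.

How it is judged:
By the outcome, as a careful person would: the job done as asked, in the order asked, and still so for the second after the job is handed in, with the robot touching nothing.
It also fails if it takes over 144 s, if anything falls off the work surface, if the arm or the gripper's body presses on something with over 40 N, if the wrist force passes 120 N, or if a joint passes its speed limit or range.

## Robot

A 6-joint arm with a two-finger parallel gripper is mounted at the origin on a cart in front of the work surface, level with it; the furniture and walls round the work are solid. World frame = base frame: x ahead of the robot, y to its left, z up, the work surface at z = 0. Lengths are in m, angles in rad, forces in N, time in s.
With the tool pointing down it reaches from about 0.375 to 0.9 m from the base axis. Payload 3.1 kg.
Tool frame: the origin (TCP) lies at the very end of the fingers, on their centre line; the grasp point (between the pads) lies robot.grasp_offset behind it (robot.grasp_offset is the distance from the TCP to the grasp point, in m); z points along the fingers, y is the direction in which the jaws open and shut (so a half turn about z gives the same grasp; the last joint's range is limited). The gripper opens to 87 mm and grips with 3 to 60 N. Pads are 19 mm wide; open, the fingers measure 117 mm over their backs; the gripper's body (75 mm by 190 mm) begins 51 mm behind the grasp point.
Start: joints at [1.109, 0.527, 1.433, -0, 1.181, -0.178], TCP at [0.175, 0.6, 0.223] pointing down, gripper open.
Joint ranges: [-3.08, 3.08], [-0.75, 2.2], [0.22, 2.44], [-1.43, 4.57], [0, 2.65], [-2.85, 2.85]. Speed limits (rad/s): [2.79, 2.79, 3.14, 3.14, 3.14, 3.14].

## Interface

Orientations are given as a unit quaternion [x, y, z, w].
In Python, from rig import robot gives the robot as it stands.
- The arm moves only by the tool drive_tool, never from a script. Its argument "targets" is one flat list of numbers, 6 for each row, row after row: the shift along the tool's x, y, z in cm, then the turn, a rotation vector about the tool's x, y, z in degrees. A call has 1 to 12 rows; each row is the pose to reach, as a shift and turn from the pose commanded when the call began, along the tool's axes at that moment; what a row does not reach only later rows make up. A row lasts 1/12 s, in which the tool goes at most 41.7 mm and 7.16 degrees, less where a joint would pass 70% of its speed; a pose out of reach is approached as far as the arm can. A call with a gripper value outside its range is refused whole. "grip" is the gripper command: -1 is fully open, 1 is shut, values between are in proportion, set as the call begins (left out, the last holds). The fingers move at their own pace and stop on an object; "squeeze" is the grip in N (left out, the last holds). Time passes only in rows, so rows that repeat a pose let the fingers close. It gives the time, the measured TCP pose, the force and the opening at its end, in the units of the state.
- robot.get_obs(): the state, without advancing time (a new reading comes with each control period).
- robot.camera(name): name is "scene" or "side" or "wrist"; returns (picture, depth): 420x560x3 uint8, red, green, blue; 420x560 float32, m along the optical axis (not along the pixel's ray), 0 where there is no reading.
- robot.calibration(name): a dict with "mtx" (3x3 intrinsics, pixels), "R" (3x3) and "t" (3): a world point X has camera coordinates R X + t; the wrist camera has in their place "hand_eye" (4x4, takes a point from camera to tool coordinates, whose origin is the TCP and whose axes are the flange's). Camera axes: x right, y down, z forward; pixel columns grow to the right and rows downward; lengths in m; the calibration is good to about 2 mm. The wrist camera is an equidistant fisheye: a pixel r from the principal point sees the ray r / f radians off the axis. A picture is of the moment at which its call begins: read the wrist's pose just before it. calibration takes no time and is no camera call.
- robot.hand_in(): hands the job in, once; it reports no verdict.
The state is a dict: "time": time; "q": joint angles; "joint_velocities": joint speeds; "joint_torque": joint torques, N m; "position": TCP position; "tool_rot": TCP orientation; "ft_force": force on the tool from outside, world axes, zero at the start; "moment": the same for the moment, N m; "grip_width": finger opening in m.
Only numpy, scipy, OpenCV 4.12 (cv2) and the standard library are available. Lean on these libraries where they do the work, as an engineer would, in place of code of your own. Each camera call takes 0.05 s, during which the arm holds its last target.

## Working session

There is one attempt and no reset: what is moved stays moved. The work goes in short steps, Python scripts to look and compute and a tool call to move; the robot and the scene stay as the last step left them, time stands still between calls to the robot, and variables do not carry over. Pictures are saved under pics/ and viewed, and the job is handed in when it is done.

Besides the shell and the picture viewer there is one more tool, called after "Call:" by a JSON object that holds its "name" and its "arguments". drive_tool: Moves the arm, as the interface text tells. Its arguments: {"type":"object","properties":{"targets":{"type":"array","items":{"type":"number"}},"grip":{"type":"number"},"squeeze":{"type":"number"}},"required":["targets"]}

```bash
ls; mkdir -p pics; python3 - <<'E'
from rig import robot
import cv2,numpy as np
print(robot.get_obs(), robot.grasp_offset)
np.set_printoptions(precision=4,suppress=True)
for n in ["scene","side","wrist"]:
    print(n,robot.calibration(n))
    p,d=robot.camera(n)
    np.savez(f"pics/{n}0.npz",p=p,d=d)
    cv2.imwrite(f"pics/{n}0.png",p[:,:,::-1])
E
```

```text
pics
{'time': 0.0, 'q': array([ 1.10850013e+00,  5.28484477e-01,  1.43394316e+00,  1.48692264e-07,
        1.18139185e+00, -1.78503599e-01]), 'joint_velocities': array([-7.09183247e-04,  1.25710050e-03,  1.15688420e-03,  5.33714918e-05,
       -7.82704903e-04, -9.97660058e-04]), 'joint_torque': array([-3.21153275e-03, -4.40046072e+01, -1.76592207e+01,  6.31632912e-02,
        5.83018397e-02, -1.61461403e-04]), 'position': array([0.17463032, 0.59932036, 0.2215474 ]), 'tool_rot': array([ 1.41420547e-01,  9.89948983e-01, -1.05673432e-03, -3.50732048e-04]), 'ft_force': array([-0.79418169, -0.13218348,  0.3798685 ]), 'moment': array([ 0.04037289, -0.00539765, -0.04320449]), 'grip_width': 0.0871891210450214} 0.0187
scene {'mtx': array([[464.3407,   0.    , 269.9665],
       [  0.    , 464.3407, 207.9668],
       [  0.    ,   0.    ,   1.    ]]), 'R': array([[ 0.669 , -0.7433, -0.0072],
       [-0.3648, -0.3198, -0.8745],
       [ 0.6476,  0.5876, -0.4851]]), 't': array([-0.3135,  0.2301,  0.9431])}
side {'mtx': array([[477.7261,   0.    , 280.7717],
       [  0.    , 477.7261, 217.2293],
       [  0.    ,   0.    ,   1.    ]]), 'R': array([[-0.9985,  0.0519, -0.0151],
       [ 0.0447,  0.6361, -0.7703],
       [-0.0304, -0.7699, -0.6375]]), 't': array([0.4588, 0.001 , 1.528 ])}
wrist {'mtx': array([[325.1923,   0.    , 276.5756],
       [  0.    , 325.1923, 208.3682],
       [  0.    ,   0.    ,   1.    ]]), 'hand_eye': array([[-0.0002, -0.9574, -0.2888,  0.0796],
       [ 1.    ,  0.0003, -0.0015,  0.0005],
       [ 0.0015, -0.2888,  0.9574, -0.1623],
       [ 0.    ,  0.    ,  0.    ,  1.    ]])}
```

View pics/scene0.png

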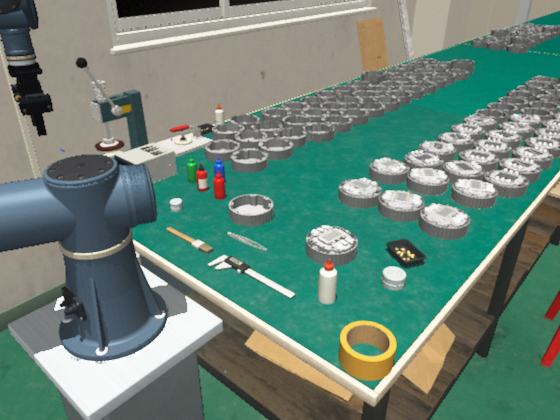

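View pics/side0.png

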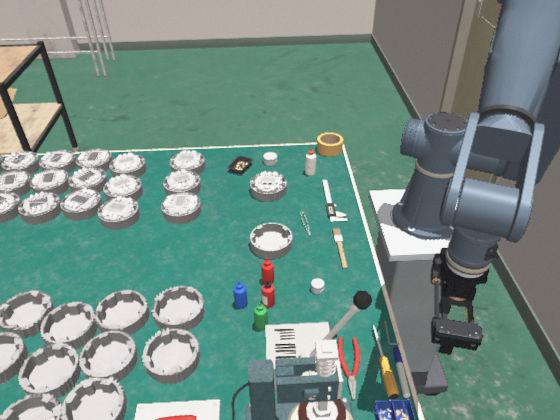

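View pics/wrist0.png

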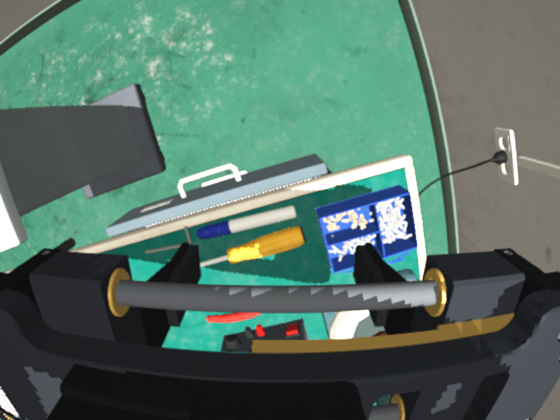

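```bash
python3 - <<'E'
import cv2
a=cv2.imread("pics/scene0.png"); b=cv2.imread("pics/side0.png")
cv2.imwrite("pics/c1.png",cv2.resize(a[140:320,150:290],None,fx=4,fy=4,interpolation=2)[:600] if 0 else cv2.resize(a[145:265,145:295],None,fx=5,fy=5,interpolation=2))
cv2.imwrite("pics/c2.png",cv2.resize(a[215:315,285:445],None,fx=5,fy=5,interpolation=2))
cv2.imwrite("pics/c3.png",cv2.resize(b[140:340,220:370],None,fx=3,fy=3,interpolation=2))
E
```

```text
(no output)
```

View pics/c1.png

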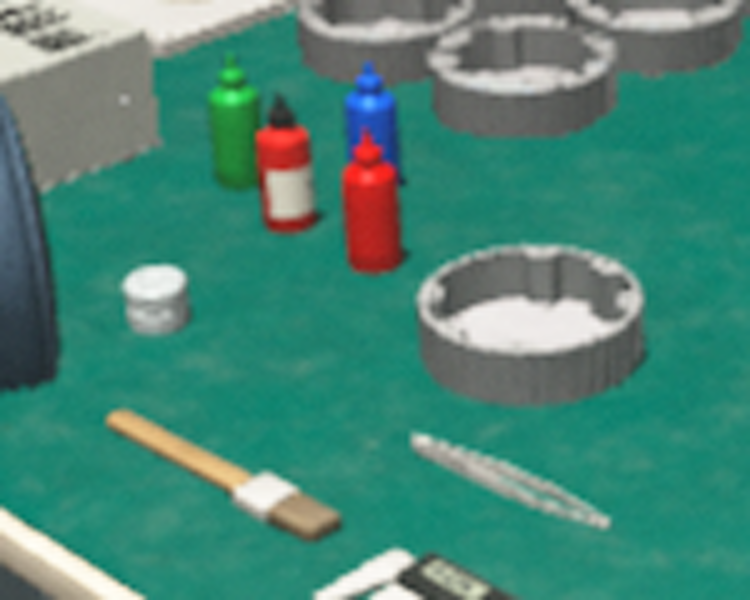

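View pics/c2.png

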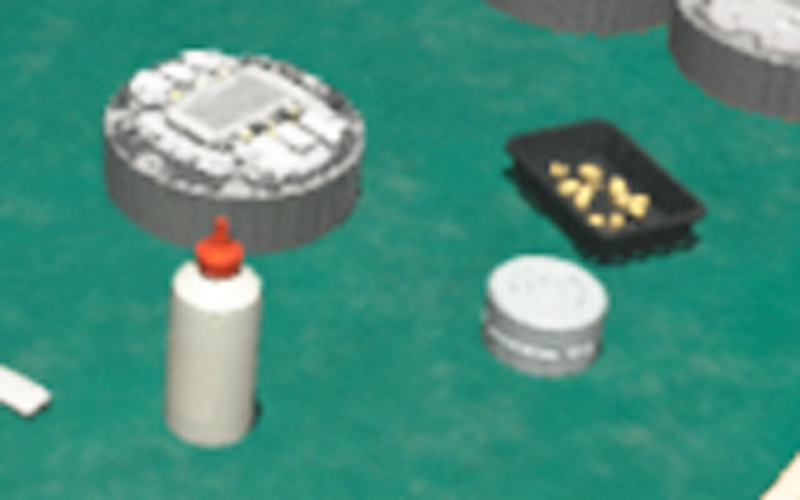

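View pics/c3.png

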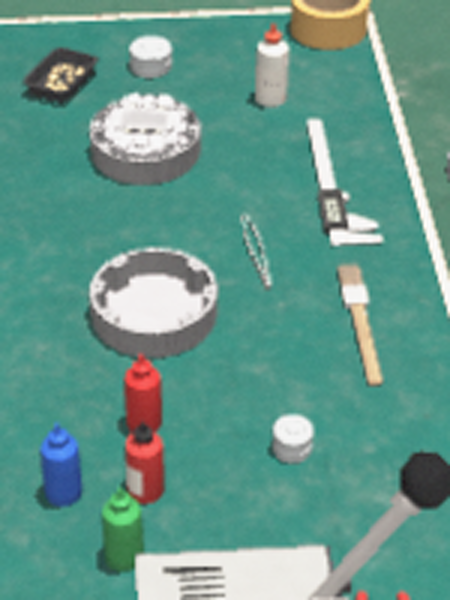

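```bash
cat > h.py <<'E'
import numpy as np,cv2
from rig import robot
np.set_printoptions(precision=4,suppress=True)
def load(n,k): z=np.load(f"pics/{n}{k}.npz"); return z['p'],z['d']
def snap(n,k):
    p,d=robot.camera(n); np.savez(f"pics/{n}{k}.npz",p=p,d=d); cv2.imwrite(f"pics/{n}{k}.png",p[:,:,::-1]); return p,d
def cloud(n,d):
    c=robot.calibration(n); K=c['mtx']; v,u=np.mgrid[:420,:560]
    X=np.stack([(u-K[0,2])/K[0,0]*d,(v-K[1,2])/K[1,1]*d,d],-1)
    return (X-c['t'])@c['R']
def ray(n,u,v,z):
    c=robot.calibration(n);K=c['mtx']; r=np.array([(u-K[0,2])/K[0,0],(v-K[1,2])/K[1,1],1])@c['R']
    o=-c['R'].T@c['t']; return o+r*(z-o[2])/r[2]
def circ(P):
    A=np.c_[2*P[:,:2],np.ones(len(P))]; s=np.linalg.lstsq(A,(P[:,:2]**2).sum(1),rcond=None)[0]
    return s[0],s[1],np.sqrt(s[2]+s[0]**2+s[1]**2)
E
python3 - <<'E'
from h import *
R={'scene':dict(stud=(300,220,362,268),hous=(226,192,276,226),large=(380,264,410,292),small=(168,197,186,214),dos=(196,163,210,192),oil=(315,258,341,306),tray=(384,236,430,268),tw=(224,229,270,252)),
'side':dict(stud=(248,168,290,202),hous=(248,222,294,260),large=(261,151,281,168),small=(309,278,326,294),dos=(260,280,276,308),oil=(302,148,318,178),tray=(226,154,254,176),tw=(298,208,314,238))}
for n in R:
    p,d=load(n,0); W=cloud(n,d)
    for k,(a,b,c,e) in R[n].items():
        w=W[b:e,a:c].reshape(-1,3); col=p[b:e,a:c].reshape(-1,3)[np.isfinite(w).all(1)]
        tab=w[:,2]; o=w[(tab>.006 if k!='tw' else tab>.003)&(tab<.13)]
        print(n,k,len(o),'table z',np.median(tab[np.abs(tab)<.006]) if (abs(tab)<.006).any() else None,'min',o.min(0),'max',np.percentile(o,99,axis=0),'mid',(o.min(0)+o.max(0))/2)
E
```

```text
scene stud 1652 table z 0.0012329405294019382 min [ 0.3286 -0.2877  0.0061] max [ 0.5501 -0.1222  0.0941] mid [ 0.4419 -0.2031  0.0564]
scene hous 944 table z 0.0022255222846110654 min [0.4271 0.0314 0.0061] max [0.552  0.1575 0.0381] mid [0.4907 0.0961 0.0228]
scene large 464 table z 0.0010811702369214451 min [ 0.4545 -0.3842  0.0062] max [ 0.5542 -0.335   0.0321] mid [ 0.5081 -0.3589  0.0194]
scene small 140 table z 0.0018061579987293712 min [0.356  0.2631 0.0063] max [0.3896 0.2979 0.0311] mid [0.3731 0.281  0.0191]
scene dos 241 table z 0.0021620172275631866 min [0.4876 0.3024 0.0062] max [0.5395 0.3838 0.0831] mid [0.5144 0.3441 0.0477]
scene oil 767 table z 0.001131585087507371 min [ 0.3182 -0.2971  0.0061] max [ 0.4578 -0.1864  0.0997] mid [ 0.3898 -0.237   0.0564]
scene tray 564 table z 0.001212720335218937 min [ 0.4857 -0.3779  0.006 ] max [ 0.635  -0.2817  0.0304] mid [ 0.561  -0.3277  0.0193]
scene tw 228 table z 0.0015609279854641022 min [ 0.3251 -0.0635  0.003 ] max [0.4425 0.0812 0.0125] mid [0.3889 0.0142 0.009 ]
side stud 865 table z 0.000823818710976341 min [ 0.4245 
[... 280 characters left out ...]
 [ 0.5071 -0.3283  0.0345] mid [ 0.4827 -0.352   0.0207]
side small 165 table z 0.0005670868362474581 min [0.3599 0.2654 0.0061] max [0.3929 0.3008 0.0313] mid [0.3794 0.2838 0.0201]
side dos 323 table z 0.0007391816317416428 min [0.4936 0.2471 0.0066] max [0.529  0.3957 0.082 ] mid [0.5114 0.3225 0.0464]
side oil 240 table z 0.0007769238994942262 min [ 0.2975 -0.4244  0.006 ] max [ 0.3586 -0.2555  0.1014] mid [ 0.3282 -0.3393  0.0543]
side tray 229 table z 0.000646299190810817 min [ 0.551  -0.3918  0.006 ] max [ 0.6375 -0.2764  0.0258] mid [ 0.597  -0.3327  0.0181]
side tw 94 table z 0.0006692886839343228 min [ 0.3503 -0.0732  0.003 ] max [0.4068 0.0662 0.0119] mid [ 0.3795 -0.0012  0.0085]
```

```bash
cat >> h.py <<'E'
def hull_circ(P):
    "least-squares circle through the convex hull (xy), resampled"
    h=cv2.convexHull(P[:,:2].astype(np.float32)*1000)[:,0]/1000
    (x,y),r=cv2.minEnclosingCircle(h.astype(np.float32)*1000)
    c=circ(np.c_[h]); return np.array([x/1000,y/1000,r/1000]),np.array(c)
def topfit(n,d,c0,rad,zlo,zhi,k=1):
    W=cloud(n,d).reshape(-1,3); m=(np.hypot(W[:,0]-c0[0],W[:,1]-c0[1])<rad)&(W[:,2]>zlo)&(W[:,2]<zhi)
    return W[m]
E
python3 - <<'E'
from h import *
Q=dict(stud=((.487,-.187),.075,.038,.055,.064),hous=((.49,.095),.075,.028,.045,.064),large=((.481,-.36),.035,.024,.04,.026),small=((.375,.282),.028,.022,.036,.018),
 dos=((.511,.346),.028,.01,.065,.0165),oil=((.335,-.284),.03,.01,.075,.019))
for n in('scene','side'):
    p,d=load(n,0)
    for k,(c,r,a,b,R) in Q.items():
        P=topfit(n,d,c,r,a,b); m,s=hull_circ(P)
        if k in('dos','oil'): # side-surface arc: fixed radius fit
            from scipy.optimize import least_squares
            f=least_squares(lambda t:np.hypot(P[:,0]-t[0],P[:,1]-t[1])-R,c,loss='soft_l1',f_scale=.002).x; print(n,k,len(P),'arc',f)
        else: print(n,k,len(P),'minenc',m,'ls',s,'R',R,'zmax',np.percentile(P[:,2],[50,95]))
E
```

```text
scene stud 871 minenc [ 0.4931 -0.1797  0.0616] ls [ 0.4926 -0.1793  0.0603] R 0.064 zmax [0.0456 0.0492]
scene hous 387 minenc [0.4937 0.0969 0.067 ] ls [0.4925 0.0963 0.0638] R 0.064 zmax [0.0342 0.0376]
scene large 295 minenc [ 0.4802 -0.3567  0.0271] ls [ 0.4809 -0.3578  0.0255] R 0.026 zmax [0.0296 0.0317]
scene small 75 minenc [0.3733 0.2827 0.0197] ls [0.3736 0.2816 0.0179] R 0.018 zmax [0.0285 0.0307]
scene dos 25 arc [0.51   0.3311]
scene oil 472 arc [ 0.3401 -0.277 ]
side stud 444 minenc [ 0.4939 -0.1746  0.0626] ls [ 0.4942 -0.1756  0.0596] R 0.064 zmax [0.0448 0.0499]
side hous 356 minenc [0.4959 0.0941 0.0664] ls [0.4952 0.0949 0.0645] R 0.064 zmax [0.0337 0.038 ]
side large 95 minenc [ 0.4796 -0.3568  0.0286] ls [ 0.481  -0.3564  0.0264] R 0.026 zmax [0.0295 0.0339]
side small 110 minenc [0.3767 0.2828 0.0184] ls [0.3763 0.283  0.0175] R 0.018 zmax [0.0274 0.031 ]
side dos 194 arc [0.5111 0.3485]
side oil 172 arc [ 0.3396 -0.2791]
```

```bash
python3 - <<'E'
from h import *
p,d=load('scene',0);W=cloud('scene',d);print('knob',W[60:66,80:86].reshape(-1,3).mean(0),d[62,82], 'white oil decoy',W[113,219],'row items',W[158,250],W[192,359], W[100:200,95:215].reshape(-1,3)[:,2].max())
p,d=load('side',0);W=cloud('side',d);print('knob',W[299,362]);
for uv in [(267,270),(268,295),(240,294),(260,317),(178,307),(181,206),(181,182)]: print(uv,W[uv[1],uv[0]],p[uv[1],uv[0]])
from scipy.spatial.transform import Rotation as r
print(r.from_quat(robot.get_obs()['tool_rot']).as_matrix())
E
```

```text
knob [0.3503 0.6269 0.3739] 1.3479135 white oil decoy [0.9345 0.7035 0.0672] row items [0.7785 0.3751 0.0061] [ 0.7462 -0.0985  0.041 ] 0.6564457043374601
knob [0.3552 0.6463 0.3832]
(267, 270) [0.5088 0.2539 0.0567] [180  54  51]
(268, 295) [0.5089 0.3374 0.0515] [166  58  55]
(240, 294) [0.58   0.3335 0.0562] [ 52  88 167]
(260, 317) [0.5305 0.4097 0.0556] [ 64 130  76]
(178, 307) [0.7463 0.3224 0.0048] [234 229 228]
(181, 206) [ 0.7735 -0.0564  0.0458] [240 237 237]
(181, 182) [ 0.7885 -0.1921  0.0438] [185 180 180]
[[-0.96    0.2801 -0.0007]
 [ 0.2801  0.96   -0.0014]
 [ 0.0003 -0.0016 -1.    ]]
```

```bash
cat >> h.py <<'E'
from scipy.spatial.transform import Rotation as Ro
def go(*tg,base=None):
    "tg: (x,y,z,yaw_x deg) rows -> tool shift cm + rotvec deg to a tool straight down"
    o=robot.get_obs(); R=Ro.from_quat(o['tool_rot']).as_matrix(); p=o['position']
    print('t %.1f'%o['time'],p,'yaw %.1f'%np.degrees(np.arctan2(R[1,0],R[0,0])),'w',round(o['grip_width'],4),'F',o['ft_force'])
    for x,y,z,w in tg:
        D=np.array([x,y,z])-p; a=np.radians(w)
        Rt=np.array([[np.cos(a),np.sin(a),0],[np.sin(a),-np.cos(a),0],[0,0,-1.]])
        rv=np.degrees(Ro.from_matrix(R.T@Rt).as_rotvec())
        print((x,y,z,w),'->',np.round(D@R*100,2),np.round(rv,1),'rows>=',int(max(np.ceil(np.linalg.norm(D)/.0417),np.ceil(np.linalg.norm(rv)/7.16))))
E
python3 -c "
from h import *
go((.25,.38,.30,163.7),(.55,-.04,.32,180))"
```

```text
t 0.1 [0.1748 0.5995 0.2218] yaw 163.7 w 0.0872 F [ 0.039   0.4956 -0.7391]
(0.25, 0.38, 0.3, 163.7) -> [-13.37 -18.98  -7.79] [-0.1 -0.   0. ] rows>= 6
(0.55, -0.04, 0.32, 180) -> [-53.93 -50.9   -9.75] [ -0.1  -0.  -16.3] rows>= 18
```

Call:
{"name": "drive_tool", "arguments": {"targets": [-13.4, -19, -7.8, 0, 0, 0, -13.4, -19, -7.8, 0, 0, 0, -13.4, -19, -7.8, 0, 0, 0, -13.4, -19, -7.8, 0, 0, 0, -13.4, -19, -7.8, 0, 0, 0, -13.4, -19, -7.8, 0, 0, 0, -54, -51, -9.7, 0, 0, -16.3, -54, -51, -9.7, 0, 0, -16.3, -54, -51, -9.7, 0, 0, -16.3, -54, -51, -9.7, 0, 0, -16.3, -54, -51, -9.7, 0, 0, -16.3, -54, -51, -9.7, 0, 0, -16.3]}}

```text
time: 1.15
position: [0.3879, 0.1868, 0.3094]
tool_rot: [-0.0, 1.0, 0.0, 0.0]
ft_force: [1.6, 1.0, -0.1]
grip_width: 0.0869
```

```bash
python3 -c "
from h import *
go((.55,-.04,.32,180))"
```

```text
t 1.1 [0.3879 0.1868 0.3094] yaw -180.0 w 0.0869 F [ 1.6164  0.979  -0.0554]
(0.55, -0.04, 0.32, 180) -> [-16.19 -22.69  -1.06] [0. 0. 0.] rows>= 7
```

Call:
{"name": "drive_tool", "arguments": {"targets": [-16, -22.5, -1, 0, 0, 0, -16, -22.5, -1, 0, 0, 0, -16, -22.5, -1, 0, 0, 0, -16, -22.5, -1, 0, 0, 0, -16, -22.5, -1, 0, 0, 0, -16, -22.5, -1, 0, 0, 0, -16, -22.5, -1, 0, 0, 0, -16, -22.5, -1, 0, 0, 0, -16, -22.5, -1, 0, 0, 0, -16, -22.5, -1, 0, 0, 0]}}

```text
time: 1.98
position: [0.5467, -0.0358, 0.3186]
tool_rot: [-0.0, 1.0, 0.001, -0.001]
ft_force: [-0.6, 0.2, -0.3]
grip_width: 0.0871
```

```bash
python3 -c "
from h import *
go((.55,-.04,.32,180)); snap('wrist',1)
go((.55,-.04,.32,180))"
```

```text
t 2.0 [ 0.5467 -0.0358  0.3186] yaw -180.0 w 0.0871 F [-0.5558  0.1704 -0.3395]
(0.55, -0.04, 0.32, 180) -> [-0.33 -0.42 -0.14] [ 0.1 -0.1  0. ] rows>= 1
t 2.0 [ 0.5465 -0.0353  0.3188] yaw -179.9 w 0.0872 F [0.2394 0.2699 0.6103]
(0.55, -0.04, 0.32, 180) -> [-0.35 -0.47 -0.12] [ 0.1 -0.1  0.1] rows>= 1
```

View pics/wrist1.png

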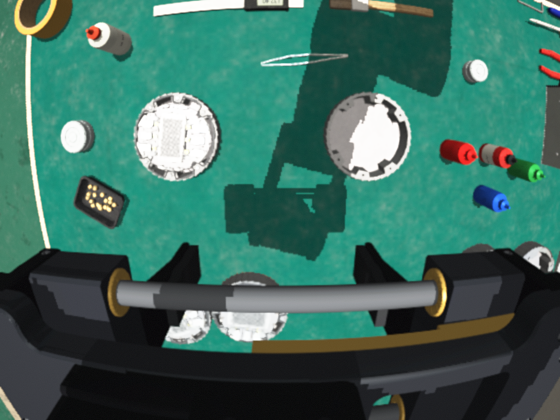

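```bash
cat >> h.py <<'E'
def wrays():
    c=robot.calibration('wrist');K=c['mtx'];v,u=np.mgrid[:420,:560].astype(float)
    x=(u-K[0,2])/K[0,0];y=(v-K[1,2])/K[1,1];th=np.hypot(x,y)+1e-9
    s=np.tan(np.minimum(th,1.4))/th
    return np.stack([x*s,y*s,np.ones_like(x)],-1)
def wcloud(d,pos,quat):
    H=robot.calibration('wrist')['hand_eye'];X=wrays()*d[...,None]
    return (X@H[:3,:3].T+H[:3,3])@Ro.from_quat(quat).as_matrix().T+pos
def wplane(pos,quat,z):
    "world xy on plane z of each wrist pixel"
    H=robot.calibration('wrist')['hand_eye'];R=Ro.from_quat(quat).as_matrix()
    o=R@H[:3,3]+pos; r=wrays()@(R@H[:3,:3]).T
    return o+r*((z-o[2])/r[...,2])[...,None]
def wsnap(k):
    o=robot.get_obs();p,d=robot.camera('wrist');np.savez(f"pics/wrist{k}.npz",p=p,d=d,pos=o['position'],q=o['tool_rot']);cv2.imwrite(f"pics/wrist{k}.png",p[:,:,::-1]);return p,d,o['position'],o['tool_rot']
def wload(k): z=np.load(f"pics/wrist{k}.npz");return z['p'],z['d'],z['pos'],z['q']
def measure(k,Q):
    p,d,pos,q=wload(k);W=wcloud(d,pos,q).reshape(-1,3);ok=d.reshape(-1)>0
    for n,(c,r,a,b) in Q.items():
        m=ok&(np.hypot(W[:,0]-c[0],W[:,1]-c[1])<r)&(W[:,2]>a)&(W[:,2]<b);P=W[m]
        if len(P)<8: print(n,'few',len(P));continue
        e,s=hull_circ(P);print(n,len(P),'minenc',e,'ls',s,'z50',np.median(P[:,2]))
E
python3 - <<'E'
from h import *
o=robot.get_obs()
p,d,pos,q=wsnap('2')
W=wcloud(d,pos,q); print(pos,q)
for uv in [(110,100),(300,120),(176,160),(76,132),(475,70),(370,140)]: print(uv,d[uv[1],uv[0]],W[uv[1],uv[0]])
Q=dict(stud=((.493,-.178),.08,.035,.06),hous=((.493,.096),.08,.026,.05),large=((.481,-.357),.045,.02,.045),small=((.375,.282),.035,.018,.045),red=((.51,.254),.04,.02,.07),dos=((.51,.34),.03,.02,.07),oil=((.34,-.278),.04,.02,.08))
measure('2',Q)
E
```

```text
[ 0.5465 -0.0353  0.3188] [-0.0007  1.      0.0004 -0.0009]
(110, 100) 0.44906798 [ 0.4321 -0.2991  0.002 ]
(300, 120) 0.46275282 [ 0.4762 -0.0011  0.0009]
(176, 160) 0.4332033 [ 0.5275 -0.1747  0.0471]
(76, 132) 0.43606484 [ 0.4774 -0.3516  0.0291]
(475, 70) 0.40926066 [0.3779 0.2735 0.0272]
(370, 140) 0.46836925 [0.5029 0.1053 0.003 ]
stud 5019 minenc [ 0.4956 -0.1804  0.0639] ls [ 0.4955 -0.1807  0.0631] z50 0.04283841793921361
hous 1587 minenc [0.4957 0.0949 0.0645] ls [0.4958 0.0941 0.0634] z50 0.03505297630219367
large 707 minenc [ 0.4843 -0.3586  0.0268] ls [ 0.4837 -0.3586  0.0258] z50 0.03007247836764354
small 344 minenc [0.3782 0.28   0.0182] ls [0.3779 0.28   0.0175] z50 0.027073946423990802
red 496 minenc [0.5095 0.2399 0.0171] ls [0.5096 0.24   0.0167] z50 0.05519569658035492
dos 152 minenc [0.5105 0.3203 0.0169] ls [0.51   0.3226 0.0157] z50 0.06332779068447086
oil 717 minenc [ 0.3426 -0.2775  0.0193] ls [ 0.3426 -0.2775  0.0188] z50 0.06404272953800211
```

```bash
python3 - <<'E'
from h import *
p,d,pos,q=wload('2');W=wcloud(d,pos,q).reshape(-1,3)
m=(abs(W[:,0]-.6)<.08)&(abs(W[:,1]+.335)<.08)&(W[:,2]>.012)&(W[:,2]<.04)&(np.hypot(W[:,0]-.4837,W[:,1]+.3586)>.04)
r=cv2.minAreaRect((W[m][:,:2]*1000).astype(np.float32));print('tray',m.sum(),r)
m=(np.hypot(W[:,0]-.54,W[:,1]-.33)<.15)&(W[:,2]>.025)&(W[:,2]<.1)
np.save('pics/b.npy',W[m])
H=np.zeros((220,300),np.uint8)
for x,y,z in W[m]: H[int((x-.42)*1000)%220,int((y-.2)*1000)%300]=60+z*2000
cv2.imwrite('pics/b.png',cv2.resize(H[::-1,::-1],None,fx=2.5,fy=2.5))
go((.4837,-.3587,.10,180))
E
```

```text
tray 643 ((594.0917358398438, -329.3002014160156), (91.50875854492188, 63.75065994262695), 60.65153884887695)
t 2.1 [ 0.5465 -0.0351  0.3191] yaw -179.9 w 0.0868 F [0.2246 0.1678 0.0109]
(0.4837, -0.3587, 0.1, 180) -> [  6.32 -32.36  21.89] [ 0.  -0.1  0.1] rows>= 10
```

View pics/b.png

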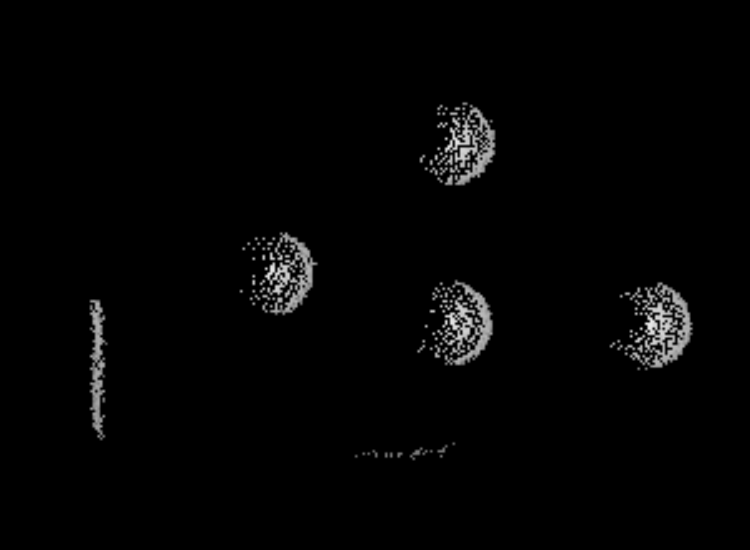

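Call:
{"name": "drive_tool", "arguments": {"targets": [6.3, -32.4, 21.9, 0, 0, 0, 6.3, -32.4, 21.9, 0, 0, 0, 6.3, -32.4, 21.9, 0, 0, 0, 6.3, -32.4, 21.9, 0, 0, 0, 6.3, -32.4, 21.9, 0, 0, 0, 6.3, -32.4, 21.9, 0, 0, 0, 6.3, -32.4, 21.9, 0, 0, 0, 6.3, -32.4, 21.9, 0, 0, 0, 6.3, -32.4, 21.9, 0, 0, 0, 6.3, -32.4, 21.9, 0, 0, 0, 6.3, -32.4, 21.9, 0, 0, 0, 6.3, -32.4, 21.9, 0, 0, 0], "grip": -1}}

```text
time: 3.08
position: [0.4845, -0.3595, 0.0999]
tool_rot: [0.0, 1.0, 0.001, -0.0]
ft_force: [0.0, 0.5, -0.2]
grip_width: 0.087
```

```bash
python3 - <<'E'
from h import *
wsnap('3')
measure('3',dict(large=((.4837,-.3586),.045,.022,.045),stud=((.493,-.178),.08,.035,.06)))
go((.4837,-.3587,.005,180))
E
```

```text
large 3508 minenc [ 0.4841 -0.3593  0.0262] ls [ 0.4841 -0.3593  0.0259] z50 0.02976427051912931
stud 7218 minenc [ 0.4945 -0.182   0.0631] ls [ 0.4948 -0.1821  0.0623] z50 0.04330442122989524
t 3.1 [ 0.4851 -0.3588  0.1007] yaw -179.9 w 0.0868 F [-0.6171 -0.0647  0.4155]
(0.4837, -0.3587, 0.005, 180) -> [0.14 0.   9.57] [ 0.1 -0.   0.1] rows>= 3
```

View pics/wrist3.png

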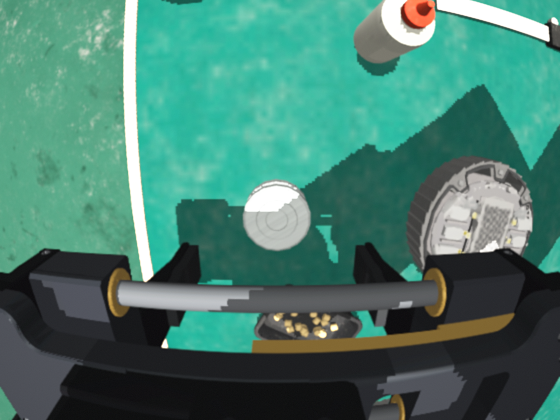

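Call:
{"name": "drive_tool", "arguments": {"targets": [0.1, -0.05, 4, 0, 0, 0, 0.1, -0.05, 7, 0, 0, 0, 0.1, -0.05, 8.5, 0, 0, 0, 0.1, -0.05, 9.5, 0, 0, 0, 0.1, -0.05, 9.5, 0, 0, 0, 0.1, -0.05, 9.5, 0, 0, 0]}}

```text
time: 3.63
position: [0.4849, -0.3601, 0.0063]
tool_rot: [-0.001, 1.0, -0.0, 0.0]
ft_force: [-0.4, -0.5, 0.5]
grip_width: 0.0871
```

Call:
{"name": "drive_tool", "arguments": {"targets": [0, 0, 0, 0, 0, 0, 0, 0, 0, 0, 0, 0, 0, 0, 0, 0, 0, 0, 0, 0, 0, 0, 0, 0, 0, 0, 0, 0, 0, 0, 0, 0, 0, 0, 0, 0, 0, 0, 0, 0, 0, 0, 0, 0, 0, 0, 0, 0], "grip": 1, "squeeze": 30}}

```text
time: 4.3
position: [0.4836, -0.36, 0.0054]
tool_rot: [0.0, 1.0, 0.001, -0.0]
ft_force: [-1.1, 3.5, 4.6]
grip_width: 0.0515
```

Call:
{"name": "drive_tool", "arguments": {"targets": [0, 0, -3, 0, 0, 0, 0, 0, -7, 0, 0, 0, 0, 0, -10, 0, 0, 0, -0.2, 3, -11, 0, 0, 0, -0.6, 7, -11, 0, 0, 0, -0.9, 11, -11, 0, 0, 0, -1.1, 15, -11, 0, 0, 0, -1.1, 17, -11, 0, 0, 0, -1.1, 17.8, -11, 0, 0, 0, -1.1, 17.8, -11, 0, 0, 0, -1.1, 17.8, -11, 0, 0, 0, -1.1, 17.8, -11, 0, 0, 0]}}

```text
time: 5.3
position: [0.4954, -0.1847, 0.115]
tool_rot: [0.0, 1.0, -0.001, 0.001]
ft_force: [-0.8, -0.1, -5.2]
grip_width: 0.0516
```

```bash
python3 - <<'E'
from h import *
wsnap('4')
measure('4',dict(stud=((.495,-.1815),.08,.033,.052)))
go((.495,-.1815,.12,180))
E
```

```text
stud 11354 minenc [ 0.4955 -0.1809  0.0637] ls [ 0.4942 -0.1805  0.0625] z50 0.04167774999809909
t 5.3 [ 0.4953 -0.1849  0.1151] yaw 180.0 w 0.0514 F [ 0.1882 -0.9599 -5.9222]
(0.495, -0.1815, 0.12, 180) -> [ 0.03  0.34 -0.49] [-0.1  0.1 -0. ] rows>= 1
```

View pics/wrist4.png

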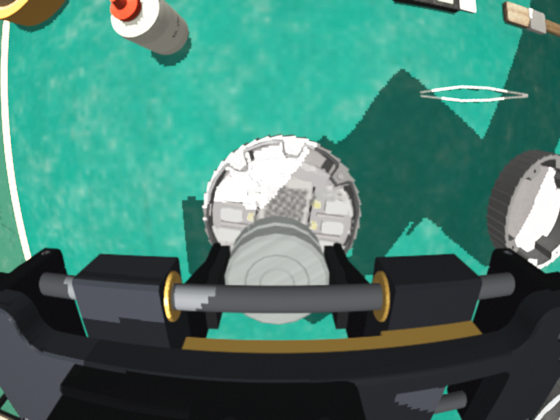

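```bash
python3 - <<'E'
from h import *
measure('4',dict(weight=((.495,-.185),.04,.1,.16)))
measure('4',dict(weight=((.495,-.185),.035,.132,.145)))
from scipy.optimize import least_squares
p,d,pos,q=wload('4');W=wcloud(d,pos,q).reshape(-1,3)
m=(W[:,2]>.012)&(W[:,2]<.036)&(np.hypot(W[:,0]-.495,W[:,1]+.181)<.08)&(W[:,0]<.48);P=W[m]
f=least_squares(lambda t:np.hypot(P[:,0]-t[0],P[:,1]-t[1])-.064,[.495,-.181],loss='soft_l1',f_scale=.001).x;print('wall arc',len(P),f)
E
```

```text
weight 8464 minenc [ 0.4844 -0.185   0.0385] ls [ 0.4936 -0.1847  0.0298] z50 0.13909862620682775
weight 5780 minenc [ 0.4882 -0.185   0.0335] ls [ 0.4943 -0.1846  0.0283] z50 0.13925411765788928
wall arc 1279 [ 0.5015 -0.1817]
```

```bash
python3 - <<'E'
from h import *
p,d,pos,q=wload('4');W=wcloud(d,pos,q).reshape(-1,3)
from scipy.optimize import least_squares
m=(W[:,2]>.136)&(W[:,2]<.143)&(np.hypot(W[:,0]-.495,W[:,1]+.1847)<.03)&(abs(W[:,1]+.1847)<.022);P=W[m]
# boundary: per-y-bin min x
def arc(P,R,c,ylim):
    b=[]
    for y in np.arange(c[1]-ylim,c[1]+ylim,.002):
        s=P[abs(P[:,1]-y)<.001]
        if len(s)>3: b.append([np.percentile(s[:,0],2),y])
    b=np.array(b); return least_squares(lambda t:np.hypot(b[:,0]-t[0],b[:,1]-t[1])-R,c,loss='soft_l1',f_scale=.001).x,len(b)
print('weight',arc(P,.026,[.495,-.1847],.02),pos)
m=(W[:,2]>.033)&(W[:,2]<.052)&(np.hypot(W[:,0]-.495,W[:,1]+.181)<.08);P=W[m]
print('stud',arc(P,.064,[.495,-.181],.05))
p,d,pos,q=wload('3');W=wcloud(d,pos,q).reshape(-1,3)
m=(W[:,2]>.033)&(W[:,2]<.052)&(np.hypot(W[:,0]-.495,W[:,1]+.181)<.08);P=W[m]
print('stud3',arc(P,.064,[.495,-.181],.05))
p,d,pos,q=wload('2');W=wcloud(d,pos,q).reshape(-1,3)
m=(W[:,2]>.033)&(W[:,2]<.052)&(np.hypot(W[:,0]-.495,W[:,1]+.181)<.08);P=W[m]
print('stud2',arc(P,.064,[.495,-.181],.05))
E
```

```text
weight (array([ 0.4962, -0.1845]), 20) [ 0.4954 -0.1847  0.115 ]
stud (array([ 0.4983, -0.1806]), 50)
stud3 (array([ 0.4984, -0.1822]), 50)
stud2 (array([ 0.4996, -0.1806]), 50)
```

Call:
{"name": "drive_tool", "arguments": {"targets": [0, 0.4, 0, 0, 0, 0, 0, 0.4, 2, 0, 0, 0, 0, 0.4, 4, 0, 0, 0, 0, 0.4, 5, 0, 0, 0, 0, 0.4, 5.6, 0, 0, 0, 0, 0.4, 5.7, 0, 0, 0, 0, 0.4, 5.8, 0, 0, 0, 0, 0.4, 5.8, 0, 0, 0, 0, 0.4, 5.8, 0, 0, 0]}}

```text
time: 6.1
position: [0.4953, -0.1793, 0.058]
tool_rot: [-0.0, 1.0, -0.0, 0.001]
ft_force: [0.4, 0.1, -6.1]
grip_width: 0.0514
```

```bash
python3 - <<'E'
from h import *
wsnap('5');
import time
for i in range(1): go((.495,-.181,.053,180)); robot.camera('side'); go((.495,-.181,.053,180))
from scipy.optimize import least_squares
measure('5',dict(stud=((.495,-.181),.08,.033,.052)))
E
```

```text
t 6.2 [ 0.4953 -0.1792  0.058 ] yaw -180.0 w 0.0512 F [-0.2209  0.1005 -5.4394]
(0.495, -0.181, 0.053, 180) -> [ 0.03 -0.18  0.5 ] [-0.1  0.1  0. ] rows>= 1
t 6.2 [ 0.4952 -0.1792  0.058 ] yaw -180.0 w 0.051 F [ 0.2365  1.0338 -5.1448]
(0.495, -0.181, 0.053, 180) -> [ 0.02 -0.18  0.5 ] [-0.   0.1  0. ] rows>= 1
stud 14200 minenc [ 0.4961 -0.1807  0.0641] ls [ 0.4958 -0.1805  0.0636] z50 0.04036340738489406
```

View pics/wrist5.png

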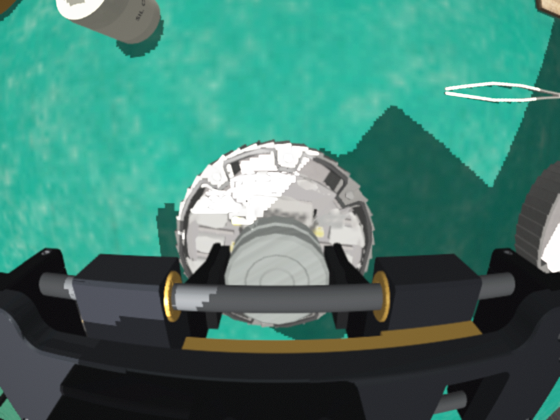

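Call:
{"name": "drive_tool", "arguments": {"targets": [0, -0.12, 0, 0, 0, 0, 0, -0.12, 0.1, 0, 0, 0, 0, -0.12, 0.2, 0, 0, 0, 0, -0.12, 0.3, 0, 0, 0, 0, -0.12, 0.35, 0, 0, 0, 0, -0.12, 0.4, 0, 0, 0, 0, -0.12, 0.4, 0, 0, 0, 0, -0.12, 0.4, 0, 0, 0]}}

```text
time: 6.87
position: [0.4946, -0.1801, 0.0531]
tool_rot: [-0.0, 1.0, 0.0, -0.0]
ft_force: [0.5, -0.3, -5.4]
grip_width: 0.0515
```

Not yet in contact (still carrying ~5 N). Down in 0.5 mm steps.

Call:
{"name": "drive_tool", "arguments": {"targets": [0, 0, 0.03, 0, 0, 0, 0, 0, 0.06, 0, 0, 0, 0, 0, 0.06, 0, 0, 0]}}

```text
time: 7.12
position: [0.4947, -0.1801, 0.0526]
tool_rot: [-0.0, 1.0, 0.0, -0.0]
ft_force: [-0.4, -0.5, -5.3]
grip_width: 0.0509
```

Call:
{"name": "drive_tool", "arguments": {"targets": [0, 0, 0.03, 0, 0, 0, 0, 0, 0.06, 0, 0, 0, 0, 0, 0.06, 0, 0, 0]}}

```text
time: 7.37
position: [0.4947, -0.1801, 0.0523]
tool_rot: [-0.0, 1.0, -0.0, 0.0]
ft_force: [-0.8, 0.4, -2.4]
grip_width: 0.0515
```

Call:
{"name": "drive_tool", "arguments": {"targets": [0, 0, 0.03, 0, 0, 0, 0, 0, 0.03, 0, 0, 0]}}

```text
time: 7.53
position: [0.4947, -0.1801, 0.0522]
tool_rot: [-0.0, 1.0, -0.0, 0.0]
ft_force: [-1.7, 0.8, 1.5]
grip_width: 0.0513
```

Call:
{"name": "drive_tool", "arguments": {"targets": [0, 0, 0, 0, 0, 0, 0, 0, 0, 0, 0, 0, 0, 0, 0, 0, 0, 0, 0, 0, 0, 0, 0, 0, 0, 0, 0, 0, 0, 0], "grip": -0.6}}

```text
time: 7.95
position: [0.495, -0.1803, 0.0518]
tool_rot: [-0.0, 1.0, -0.0, 0.0]
ft_force: [-0.7, -0.0, -0.1]
grip_width: 0.0685
```

Call:
{"name": "drive_tool", "arguments": {"targets": [0, 0, -1, 0, 0, 0, 0, 0, -3, 0, 0, 0, 0, 0, -7, 0, 0, 0, 0, 0, -11, 0, 0, 0, -2, 0, -15, 0, 0, 0, -6, 0, -18, 0, 0, 0, -6, 0, -18, 0, 0, 0, -6, 0, -18, 0, 0, 0, -6, 0, -18, 0, 0, 0]}}

```text
time: 8.7
position: [0.5542, -0.1796, 0.2321]
tool_rot: [-0.001, 1.0, -0.0, -0.0]
ft_force: [-0.7, 0.0, -0.3]
grip_width: 0.0698
```

```bash
python3 - <<'E'
from h import *
wsnap('6')
measure('6',dict(stud=((.495,-.181),.08,.033,.052),wt=((.495,-.181),.04,.07,.085),hous=((.493,.096),.08,.026,.05)))
go((.378,.28,.12,180))
E
```

```text
stud 6829 minenc [ 0.4953 -0.1809  0.0639] ls [ 0.4955 -0.1807  0.0633] z50 0.04052729125658208
wt 2131 minenc [ 0.4949 -0.1802  0.026 ] ls [ 0.4948 -0.18    0.0255] z50 0.07651308345460511
hous 1929 minenc [0.4959 0.0944 0.0645] ls [0.4957 0.0942 0.0636] z50 0.03447916534241513
t 8.8 [ 0.5529 -0.1792  0.2308] yaw -179.9 w 0.0695 F [-0.7216  0.6869 -0.7632]
(0.378, 0.28, 0.12, 180) -> [17.41 45.92 11.21] [ 0.1 -0.2  0.1] rows>= 13
```

View pics/wrist6.png

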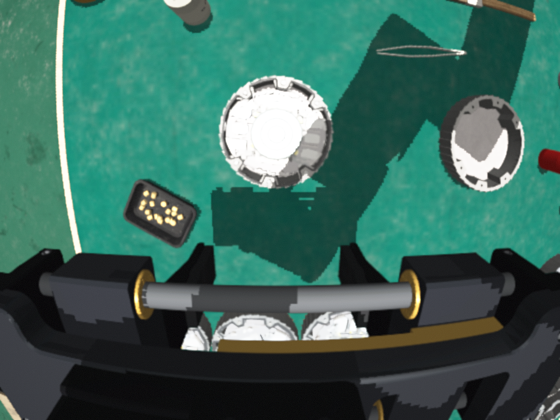

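Call:
{"name": "drive_tool", "arguments": {"targets": [17.4, 45.9, 11.2, 0, 0, 0, 17.4, 45.9, 11.2, 0, 0, 0, 17.4, 45.9, 11.2, 0, 0, 0, 17.4, 45.9, 11.2, 0, 0, 0, 17.4, 45.9, 11.2, 0, 0, 0, 17.4, 45.9, 11.2, 0, 0, 0, 17.4, 45.9, 11.2, 0, 0, 0, 17.4, 45.9, 11.2, 0, 0, 0, 17.4, 45.9, 11.2, 0, 0, 0, 17.4, 45.9, 11.2, 0, 0, 0, 17.4, 45.9, 11.2, 0, 0, 0, 17.4, 45.9, 11.2, 0, 0, 0]}}

```text
time: 9.75
position: [0.378, 0.2757, 0.1189]
tool_rot: [0.0, 1.0, -0.001, -0.002]
ft_force: [0.9, -0.1, 0.2]
grip_width: 0.0695
```

Call:
{"name": "drive_tool", "arguments": {"targets": [0.6, 1.3, 0.4, 0, 0, 0, 0.6, 1.3, 0.4, 0, 0, 0, 0.6, 1.3, 0.4, 0, 0, 0]}}

```text
time: 10.0
position: [0.373, 0.2878, 0.1153]
tool_rot: [-0.002, 1.0, -0.001, -0.002]
ft_force: [-0.1, -0.8, -0.1]
grip_width: 0.0699
```

```bash
python3 - <<'E'
from h import *
wsnap('7')
measure('7',dict(small=((.378,.28),.035,.02,.045)))
go((.378,.28,.0055,180))
E
```

```text
small 1476 minenc [0.3773 0.2817 0.0182] ls [0.3771 0.2817 0.0178] z50 0.02763688638139098
t 10.1 [0.3742 0.2874 0.1157] yaw -179.9 w 0.0698 F [ 0.7264  0.1945 -0.1717]
(0.378, 0.28, 0.0055, 180) -> [-0.41 -0.73 11.02] [-0.1 -0.2  0.1] rows>= 3
```

View pics/wrist7.png

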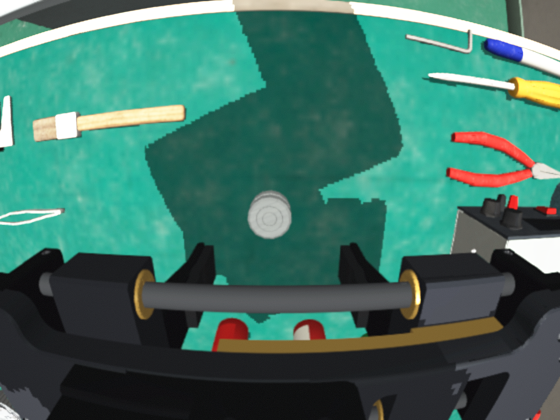

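```bash
python3 - <<'E'
from h import *
p,d,pos,q=wload('7');W=wcloud(d,pos,q)
for uv in [(462,212),(455,245),(495,205),(530,232),(480,235)]: print(uv,W[uv[1],uv[0]])
E
```

```text
(462, 212) [0.3738 0.461  0.0191]
(455, 245) [0.4087 0.4621 0.0154]
(495, 205) [0.3593 0.4792 0.0455]
(530, 232) [0.3704 0.4918 0.0852]
(480, 235) [0.3836 0.4613 0.0541]
```

Clear (y ≥ 0.46). Descend and grasp.

Call:
{"name": "drive_tool", "arguments": {"targets": [-0.3, -0.6, 3, 0, 0, 0, -0.3, -0.6, 6, 0, 0, 0, -0.3, -0.6, 9, 0, 0, 0, -0.3, -0.6, 10.5, 0, 0, 0, -0.3, -0.6, 11, 0, 0, 0, -0.3, -0.6, 11, 0, 0, 0, -0.3, -0.6, 11, 0, 0, 0]}}

```text
time: 10.63
position: [0.3793, 0.2818, 0.007]
tool_rot: [0.001, 1.0, 0.0, 0.0]
ft_force: [-0.3, -0.8, 0.5]
grip_width: 0.0698
```

Call:
{"name": "drive_tool", "arguments": {"targets": [0, 0, 0, 0, 0, 0, 0, 0, 0, 0, 0, 0, 0, 0, 0, 0, 0, 0, 0, 0, 0, 0, 0, 0, 0, 0, 0, 0, 0, 0, 0, 0, 0, 0, 0, 0, 0, 0, 0, 0, 0, 0, 0, 0, 0, 0, 0, 0], "grip": 1, "squeeze": 20}}

```text
time: 11.3
position: [0.3786, 0.2826, 0.0068]
tool_rot: [-0.0, 1.0, -0.0, 0.0]
ft_force: [-1.1, -0.0, 4.7]
grip_width: 0.0353
```

```bash
python3 - <<'E'
from h import *
go((.4944,-.1801,.13,180))
E
```

```text
t 11.3 [0.3786 0.2826 0.0068] yaw -179.9 w 0.0353 F [-1.1166 -0.0184  4.7467]
(0.4944, -0.1801, 0.13, 180) -> [-11.54 -46.28 -12.32] [-0.   0.   0.1] rows>= 12
```

Call:
{"name": "drive_tool", "arguments": {"targets": [0, 0, -4, 0, 0, 0, 0, 0, -8, 0, 0, 0, -11.8, -46.3, -13, 0, 0, 0, -11.8, -46.3, -13, 0, 0, 0, -11.8, -46.3, -13, 0, 0, 0, -11.8, -46.3, -13, 0, 0, 0, -11.8, -46.3, -13, 0, 0, 0, -11.8, -46.3, -13, 0, 0, 0, -11.8, -46.3, -13, 0, 0, 0, -11.8, -46.3, -13, 0, 0, 0, -11.8, -46.3, -13, 0, 0, 0, -11.8, -46.3, -13, 0, 0, 0]}}

```text
time: 12.3
position: [0.4807, -0.1207, 0.1296]
tool_rot: [0.0, 1.0, 0.0, -0.001]
ft_force: [-0.1, 0.7, -1.6]
grip_width: 0.0355
```

```bash
python3 - <<'E'
from h import *
go((.4963,-.1801,.135,180))
E
```

```text
t 12.3 [ 0.4807 -0.1207  0.1296] yaw 180.0 w 0.0355 F [-0.1425  0.6914 -1.5882]
(0.4963, -0.1801, 0.135, 180) -> [-1.56 -5.94 -0.55] [ 0.1 -0.1 -0. ] rows>= 2
```

Call:
{"name": "drive_tool", "arguments": {"targets": [-1.3, -4.9, -0.5, 0, 0, 0, -1.3, -4.9, -0.5, 0, 0, 0, -1.3, -4.9, -0.5, 0, 0, 0, -1.3, -4.9, -0.5, 0, 0, 0, -1.3, -4.9, -0.5, 0, 0, 0, -1.3, -4.9, -0.5, 0, 0, 0]}}

```text
time: 12.8
position: [0.493, -0.1657, 0.1343]
tool_rot: [-0.001, 1.0, 0.001, -0.001]
ft_force: [0.2, 0.3, -1.6]
grip_width: 0.0352
```

```bash
cat >> h.py <<'E'
from scipy.optimize import least_squares
def arc(P,R,c,ylim):
    b=[]
    for y in np.arange(c[1]-ylim,c[1]+ylim,.0015):
        s=P[abs(P[:,1]-y)<.001]
        if len(s)>3: b.append([np.percentile(s[:,0],1),y])
    b=np.array(b); return least_squares(lambda t:np.hypot(b[:,0]-t[0],b[:,1]-t[1])-R,c,loss='soft_l1',f_scale=.001).x,len(b)
def top(k,c,r,z0,z1):
    p,d,pos,q=wload(k);W=wcloud(d,pos,q).reshape(-1,3);m=(W[:,2]>z0)&(W[:,2]<z1)&(np.hypot(W[:,0]-c[0],W[:,1]-c[1])<r);return W[m]
E
python3 - <<'E'
from h import *
p,d,pos,q=wsnap('8'); print(pos)
P=top('8',pos[:2],.024,pos[2]+.0177,pos[2]+.0247);print('small',arc(P,.018,pos[:2]-[.0014,0],.014),np.median(P[:,2])-pos[2])
P=top('8',(.4949,-.1801),.04,.0735,.081);print('large',arc(P,.026,[.4949,-.1801],.021))
measure('8',dict(stud=((.495,-.181),.08,.033,.052)))
go((.4963,-.1801,.0838,180))
E
```

```text
[ 0.493  -0.1657  0.1343]
small (array([ 0.4918, -0.1656]), 19) 0.020824893532992217
large (array([ 0.4953, -0.18  ]), 28)
stud 8887 minenc [ 0.4955 -0.1805  0.064 ] ls [ 0.4954 -0.1808  0.0633] z50 0.04065792705111093
t 12.8 [ 0.4933 -0.1659  0.1344] yaw -179.9 w 0.0358 F [ 0.3341 -0.2967 -2.3436]
(0.4963, -0.1801, 0.0838, 180) -> [-0.31 -1.43  5.06] [ 0.1 -0.1  0.1] rows>= 2
```

View pics/wrist8.png

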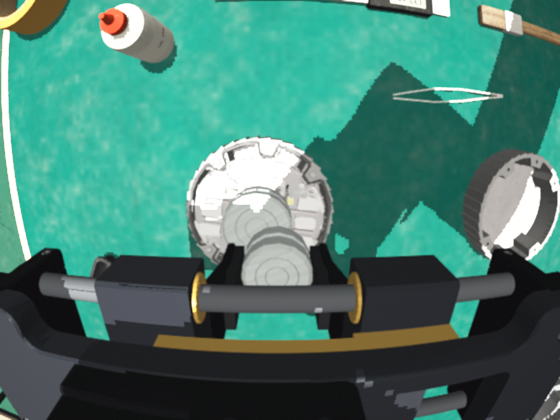

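Call:
{"name": "drive_tool", "arguments": {"targets": [-0.3, -1.4, 0, 0, 0, 0, -0.3, -1.4, 2, 0, 0, 0, -0.3, -1.4, 3.5, 0, 0, 0, -0.3, -1.4, 4.3, 0, 0, 0, -0.3, -1.4, 4.5, 0, 0, 0, -0.3, -1.4, 4.6, 0, 0, 0, -0.3, -1.4, 4.6, 0, 0, 0, -0.3, -1.4, 4.6, 0, 0, 0]}}

```text
time: 13.52
position: [0.4978, -0.1821, 0.0895]
tool_rot: [-0.0, 1.0, -0.0, 0.001]
ft_force: [0.1, -0.2, -2.7]
grip_width: 0.0356
```

```bash
python3 - <<'E'
from h import *
p,d,pos,q=wsnap('9'); print(pos)
P=top('9',pos[:2],.024,pos[2]+.0177,pos[2]+.0247);print('small',arc(P,.018,pos[:2]-[.0014,0],.014),np.median(P[:,2])-pos[2])
P=top('9',(.4949,-.1801),.04,.0735,.081);print('large',arc(P,.026,[.4949,-.1801],.021))
measure('9',dict(stud=((.495,-.181),.08,.033,.052)))
go((.4963,-.1801,.0838,180))
E
```

```text
[ 0.4978 -0.1821  0.0895]
small (array([ 0.4965, -0.182 ]), 19) 0.020795009881329277
large (array([ 0.4951, -0.18  ]), 28)
stud 12019 minenc [ 0.4957 -0.1807  0.0638] ls [ 0.4953 -0.1808  0.0632] z50 0.04069071548831856
t 13.6 [ 0.4978 -0.1821  0.0896] yaw -179.9 w 0.0354 F [ 0.3147  0.1034 -3.2172]
(0.4963, -0.1801, 0.0838, 180) -> [0.15 0.2  0.58] [-0.1  0.1  0.1] rows>= 1
```

Shift tool x +0.14, y +0.18, down 5 mm slowly.

Call:
{"name": "drive_tool", "arguments": {"targets": [0.14, 0.19, 0, 0, 0, 0, 0.14, 0.19, 0.2, 0, 0, 0, 0.14, 0.19, 0.35, 0, 0, 0, 0.14, 0.19, 0.45, 0, 0, 0, 0.14, 0.19, 0.5, 0, 0, 0, 0.14, 0.19, 0.5, 0, 0, 0, 0.14, 0.19, 0.5, 0, 0, 0]}}

```text
time: 14.15
position: [0.4958, -0.18, 0.0838]
tool_rot: [-0.0, 1.0, 0.0, -0.0]
ft_force: [-0.0, -0.7, -1.3]
grip_width: 0.0355
```

Call:
{"name": "drive_tool", "arguments": {"targets": [0, 0, 0.03, 0, 0, 0, 0, 0, 0.06, 0, 0, 0, 0, 0, 0.06, 0, 0, 0]}}

```text
time: 14.4
position: [0.496, -0.18, 0.0836]
tool_rot: [-0.0, 1.0, -0.0, 0.0]
ft_force: [-0.3, 1.1, 1.6]
grip_width: 0.0354
```

Call:
{"name": "drive_tool", "arguments": {"targets": [0, 0, 0, 0, 0, 0, 0, 0, 0, 0, 0, 0, 0, 0, 0, 0, 0, 0, 0, 0, 0, 0, 0, 0, 0, 0, 0, 0, 0, 0], "grip": -0.4}}

```text
time: 14.82
position: [0.4959, -0.18, 0.0832]
tool_rot: [-0.0, 1.0, -0.0, 0.0]
ft_force: [-0.2, -0.8, 0.1]
grip_width: 0.058
```

Call:
{"name": "drive_tool", "arguments": {"targets": [0, 0, -1, 0, 0, 0, 0, 0, -3, 0, 0, 0, 0, 0, -7, 0, 0, 0, 0, 0, -11, 0, 0, 0, -3, 3, -14, 0, 0, 0, -6, 6, -16, 0, 0, 0, -6, 7, -16, 0, 0, 0, -6, 7, -16, 0, 0, 0, -6, 7, -16, 0, 0, 0]}}

```text
time: 15.57
position: [0.556, -0.109, 0.2443]
tool_rot: [-0.002, 1.0, -0.001, 0.001]
ft_force: [-1.2, -0.2, -0.6]
grip_width: 0.0608
```

```bash
python3 - <<'E'
from h import *
wsnap('10')
measure('10',dict(stud=((.495,-.181),.08,.033,.052),wt=((.495,-.181),.04,.068,.085),sm=((.495,-.181),.03,.098,.115),hous=((.493,.096),.08,.026,.05)))
P=top('10',(.51,.28),.15,.03,.06); cs=[(.51,.24),(.53,.4),(.58,.32),(.51,.32)]
for c in cs:
    S=P[np.hypot(*(P[:,:2]-c).T)<.04]
    if len(S)>20: print(c,len(S),hull_circ(S))
go((.51,.32,.18,122))
E
```

```text
stud 6074 minenc [ 0.4954 -0.1812  0.0639] ls [ 0.4956 -0.181   0.0632] z50 0.04053373577177831
wt 746 minenc [ 0.4945 -0.1801  0.0261] ls [ 0.4947 -0.1801  0.0257] z50 0.07669796469914335
sm 1090 minenc [ 0.4943 -0.1797  0.0182] ls [ 0.4942 -0.1797  0.0178] z50 0.10459162412470248
hous 2069 minenc [0.4956 0.0939 0.064 ] ls [0.4957 0.094  0.0634] z50 0.034756892489764685
(0.51, 0.24) 323 (array([0.5096, 0.2403, 0.0172]), array([0.5098, 0.2402, 0.0167]))
(0.58, 0.32) 284 (array([0.5828, 0.3175, 0.0165]), array([0.5829, 0.3182, 0.0165]))
(0.51, 0.32) 211 (array([0.5112, 0.3179, 0.0164]), array([0.511 , 0.3187, 0.0161]))
t 15.6 [ 0.5551 -0.1096  0.2434] yaw -179.9 w 0.0609 F [ 0.0502 -0.5576 -0.5044]
(0.51, 0.32, 0.18, 122) -> [ 4.42 42.98  6.33] [-0.  -0.  58.1] rows>= 11
```

View pics/wrist10.png

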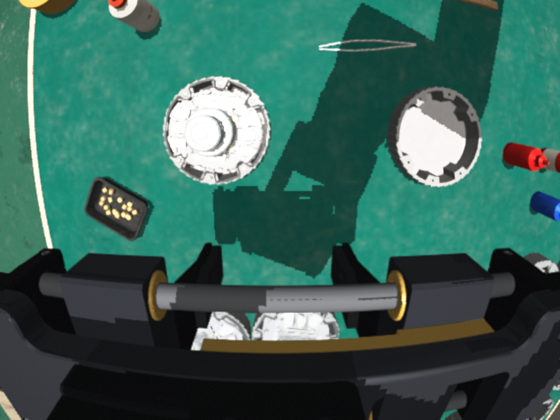

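Call:
{"name": "drive_tool", "arguments": {"targets": [4.4, 43, 6, 0, 0, 53, 4.4, 43, 6, 0, 0, 53, 4.4, 43, 6, 0, 0, 53, 4.4, 43, 6, 0, 0, 53, 4.4, 43, 6, 0, 0, 53, 4.4, 43, 6, 0, 0, 53, 4.4, 43, 6, 0, 0, 53, 4.4, 43, 6, 0, 0, 53, 4.4, 43, 6, 0, 0, 53, 4.4, 43, 6, 0, 0, 53, 4.4, 43, 6, 0, 0, 53, 4.4, 43, 6, 0, 0, 53]}}

```text
time: 16.62
position: [0.5093, 0.3245, 0.1812]
tool_rot: [0.444, 0.896, -0.0, -0.002]
ft_force: [0.1, -0.7, 0.3]
grip_width: 0.0607
```

Call:
{"name": "drive_tool", "arguments": {"targets": [0, 0, 0, 0, 0, 0, 0, 0, 0, 0, 0, 0]}}

```text
time: 16.78
position: [0.511, 0.3186, 0.1823]
tool_rot: [0.446, 0.895, -0.001, -0.001]
ft_force: [-0.2, 0.8, 0.3]
grip_width: 0.0607
```

```bash
python3 - <<'E'
from h import *
p,d,pos,q=wsnap('11')
P=top('11',(.53,.31),.15,.02,.066)
for n,c in dict(red=(.51,.24),green=(.53,.39),blue=(.58,.318),dos=(.511,.319)).items():
    S=P[np.hypot(*(P[:,:2]-c).T)<.032]
    if len(S)>20: print(n,len(S),*hull_circ(S))
cv2.imwrite('pics/c11.png',cv2.resize(p[100:300,180:400,::-1],None,fx=3,fy=3))
go((.511,.319,.032,127))
E
```

```text
red 755 [0.5097 0.2432 0.0167] [0.5095 0.2423 0.0162]
green 866 [0.5302 0.3925 0.0168] [0.5304 0.3926 0.0163]
blue 864 [0.5828 0.3209 0.0166] [0.5826 0.3208 0.0161]
dos 838 [0.5103 0.3222 0.0164] [0.5105 0.3221 0.0161]
t 16.8 [0.5115 0.3181 0.1827] yaw 127.0 w 0.0606 F [-0.0341 -0.4258  0.6726]
(0.511, 0.319, 0.032, 127) -> [ 0.1   0.05 15.07] [-0.1  0.  -0. ] rows>= 4
```

View pics/c11.png

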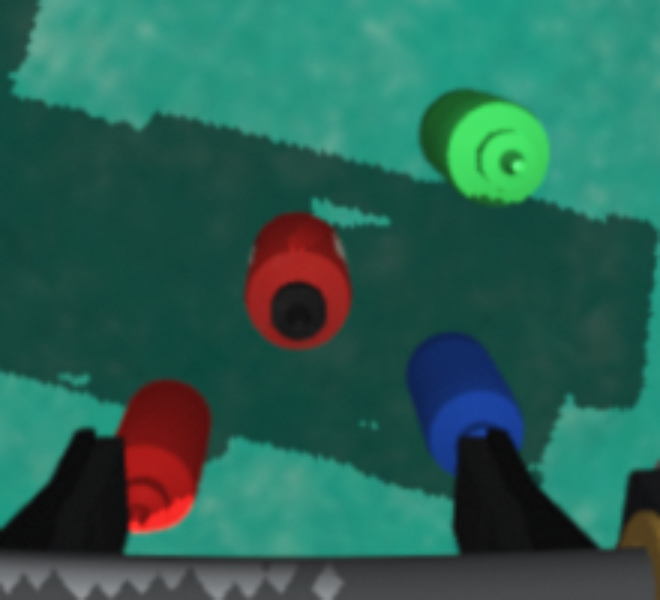

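Call:
{"name": "drive_tool", "arguments": {"targets": [0.4, 0.15, 3, 0, 0, 0, 0.4, 0.15, 6.5, 0, 0, 0, 0.4, 0.15, 10, 0, 0, 0, 0.4, 0.15, 13, 0, 0, 0, 0.4, 0.15, 14.7, 0, 0, 0, 0.4, 0.15, 15.2, 0, 0, 0, 0.4, 0.15, 15.2, 0, 0, 0]}}

```text
time: 17.42
position: [0.51, 0.3218, 0.03]
tool_rot: [0.447, 0.894, -0.001, -0.001]
ft_force: [0.5, 0.0, 1.8]
grip_width: 0.0609
```

Call:
{"name": "drive_tool", "arguments": {"targets": [0, 0, 0, 0, 0, 0, 0, 0, 0, 0, 0, 0, 0, 0, 0, 0, 0, 0, 0, 0, 0, 0, 0, 0, 0, 0, 0, 0, 0, 0, 0, 0, 0, 0, 0, 0, 0, 0, 0, 0, 0, 0], "grip": 1, "squeeze": 12}}

```text
time: 18.0
position: [0.5106, 0.3244, 0.0321]
tool_rot: [0.446, 0.895, 0.0, 0.0]
ft_force: [0.4, -0.7, 5.2]
grip_width: 0.0323
```

```bash
python3 - <<'E'
from h import *
p,d,pos,q=wsnap('12')
go((.5109,.3221,.15,127),(.4956,-.0434,.15,127),(.4956,-.0434,.15,90))
E
```

```text
t 18.1 [0.5106 0.3244 0.032 ] yaw 127.1 w 0.0323 F [-1.0039 -0.3966  4.5335]
(0.5109, 0.3221, 0.15, 127) -> [ -0.2  -0.1 -11.8] [0.1 0.  0.1] rows>= 3
(0.4956, -0.0434, 0.15, 127) -> [-28.45 -23.35 -11.81] [0.1 0.  0.1] rows>= 10
(0.4956, -0.0434, 0.15, 90) -> [-28.45 -23.35 -11.81] [ 0.1  0.  37.1] rows>= 10
```

View pics/wrist12.png

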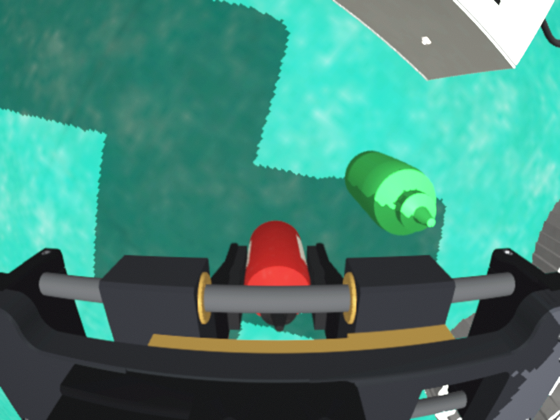

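Call:
{"name": "drive_tool", "arguments": {"targets": [0, 0, -4, 0, 0, 0, 0, 0, -8, 0, 0, 0, 0, 0, -11.5, 0, 0, 0, -28.4, -23.4, -11.8, 0, 0, 37, -28.4, -23.4, -11.8, 0, 0, 37, -28.4, -23.4, -11.8, 0, 0, 37, -28.4, -23.4, -11.8, 0, 0, 37, -28.4, -23.4, -11.8, 0, 0, 37, -28.4, -23.4, -11.8, 0, 0, 37, -28.4, -23.4, -11.8, 0, 0, 37, -28.4, -23.4, -11.8, 0, 0, 37, -28.4, -23.4, -11.8, 0, 0, 37]}}

```text
time: 19.05
position: [0.4941, -0.046, 0.1492]
tool_rot: [0.707, 0.707, -0.0, 0.0]
ft_force: [0.5, 0.1, -0.2]
grip_width: 0.0323
```

Call:
{"name": "drive_tool", "arguments": {"targets": [0, 0, 0, 0, 0, 0, 0, 0, 0, 0, 0, 0]}}

```text
time: 19.22
position: [0.4946, -0.0454, 0.1491]
tool_rot: [0.708, 0.706, 0.0, -0.0]
ft_force: [0.1, 0.8, -1.8]
grip_width: 0.0324
```

```bash
python3 - <<'E'
from h import *
go((.4956,-.0434,.15,90))
E
```

```text
t 19.2 [ 0.4946 -0.0454  0.1491] yaw 89.8 w 0.0324 F [ 0.0709  0.7849 -1.7605]
(0.4956, -0.0434, 0.15, 90) -> [ 0.2   0.1  -0.09] [-0.  -0.  -0.2] rows>= 1
```

```bash
python3 - <<'E'
from h import *
p,d,pos,q=wsnap('13');print(pos)
for a,b in((.012,.04),(-.025,.0)):
    P=top('13',pos[:2],.03,pos[2]+a,pos[2]+b);P=P[abs(P[:,0]-pos[0])<.0145]
    print(len(P)); 
    if len(P)>20: print(least_squares(lambda t:np.hypot(P[:,0]-t[0],P[:,1]-t[1])-.0165,pos[:2],loss='soft_l1',f_scale=.001).x)
measure('13',dict(hous=((.4956,.094),.08,.026,.05),stud=((.4956,-.181),.08,.033,.05)))
E
```

```text
[ 0.4946 -0.0454  0.1491]
1911
[ 0.4947 -0.0495]
737
[ 0.4939 -0.0479]
hous 3299 minenc [0.4959 0.0948 0.064 ] ls [0.4959 0.0933 0.0626] z50 0.03521871131843811
stud 951 minenc [ 0.4973 -0.1885  0.0491] ls [ 0.4977 -0.19    0.047 ] z50 0.04638166910477032
```

View pics/wrist13.png

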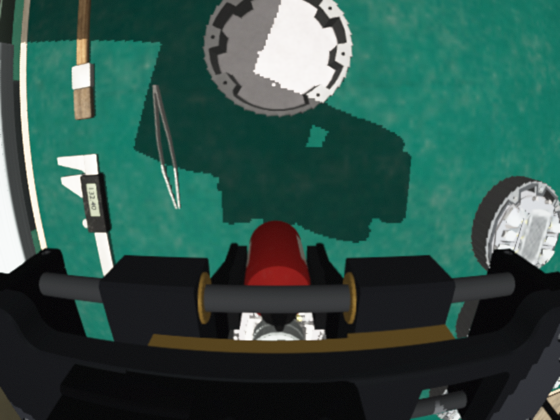

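Call:
{"name": "drive_tool", "arguments": {"targets": [0.4, 0.12, 3, 0, 0, 0, 0.4, 0.12, 6, 0, 0, 0, 0.4, 0.12, 9, 0, 0, 0, 0.4, 0.12, 10.5, 0, 0, 0, 0.4, 0.12, 11, 0, 0, 0, 0.4, 0.12, 11.2, 0, 0, 0, 0.4, 0.12, 11.3, 0, 0, 0, 0.4, 0.12, 11.3, 0, 0, 0]}}

```text
time: 19.93
position: [0.4965, -0.039, 0.037]
tool_rot: [0.706, 0.708, 0.0, 0.001]
ft_force: [-0.4, 1.0, -0.8]
grip_width: 0.0321
```

```bash
python3 - <<'E'
from h import *
p,d,pos,q=wsnap('14');print(pos)
P=top('14',pos[:2],.03,pos[2]-.025,pos[2]+.0);P=P[abs(P[:,0]-pos[0])<.0145]
print(len(P),least_squares(lambda t:np.hypot(P[:,0]-t[0],P[:,1]-t[1])-.0165,pos[:2],loss='soft_l1',f_scale=.001).x)
P=top('14',pos[:2],.03,pos[2]+.012,pos[2]+.034);P=P[abs(P[:,0]-pos[0])<.0145]
print(len(P),least_squares(lambda t:np.hypot(P[:,0]-t[0],P[:,1]-t[1])-.0165,pos[:2],loss='soft_l1',f_scale=.001).x)
go((.4956,-.0413,.032,90))
E
```

```text
[ 0.4965 -0.039   0.037 ]
733 [ 0.4959 -0.0416]
1874 [ 0.4966 -0.043 ]
t 20.0 [ 0.4966 -0.0393  0.0373] yaw 90.1 w 0.0323 F [-0.5997  0.3301 -1.1601]
(0.4956, -0.0413, 0.032, 90) -> [-0.2  -0.1   0.53] [0.1 0.  0.1] rows>= 1
```

Call:
{"name": "drive_tool", "arguments": {"targets": [-0.15, -0.07, 0.1, 0, 0, 0, -0.15, -0.07, 0.2, 0, 0, 0, -0.15, -0.07, 0.3, 0, 0, 0, -0.15, -0.07, 0.4, 0, 0, 0, -0.15, -0.07, 0.42, 0, 0, 0, -0.15, -0.07, 0.42, 0, 0, 0]}}

```text
time: 20.48
position: [0.4951, -0.0411, 0.0321]
tool_rot: [0.707, 0.707, 0.0, 0.0]
ft_force: [-0.1, 1.1, 1.3]
grip_width: 0.0327
```

Call:
{"name": "drive_tool", "arguments": {"targets": [0, 0, 0.03, 0, 0, 0, 0, 0, 0.06, 0, 0, 0, 0, 0, 0.06, 0, 0, 0]}}

```text
time: 20.73
position: [0.4951, -0.0411, 0.032]
tool_rot: [0.707, 0.707, 0.0, 0.0]
ft_force: [-2.3, -0.1, 6.0]
grip_width: 0.0324
```

Call:
{"name": "drive_tool", "arguments": {"targets": [0, 0, 0, 0, 0, 0, 0, 0, 0, 0, 0, 0, 0, 0, 0, 0, 0, 0, 0, 0, 0, 0, 0, 0], "grip": -0.3}}

```text
time: 21.07
position: [0.4951, -0.041, 0.0313]
tool_rot: [0.707, 0.707, -0.0, -0.0]
ft_force: [0.4, 0.4, -1.0]
grip_width: 0.0509
```

Call:
{"name": "drive_tool", "arguments": {"targets": [0, 0, -2, 0, 0, 0, 0, 0, -5, 0, 0, 0, 0, 0, -9, 0, 0, 0, 0, 0, -13, 0, 0, 0, -4, 0, -17, 0, 0, -7, -7, 2, -20, 0, 0, -14, -9, 4, -22, 0, 0, -21, -9, 4, -22, 0, 0, -21, -9, 4, -22, 0, 0, -21]}}

```text
time: 21.82
position: [0.5385, -0.1342, 0.2544]
tool_rot: [0.567, 0.824, 0.001, 0.004]
ft_force: [-0.0, 0.3, -0.5]
grip_width: 0.0564
```

```bash
python3 - <<'E'
from h import *
p,d,pos,q=wsnap('15')
measure('15',dict(stud=((.4955,-.181),.08,.033,.052),wt=((.495,-.181),.04,.068,.085),sm=((.495,-.181),.03,.098,.115),hous=((.4955,.094),.08,.026,.05),bot=((.4955,-.0434),.03,.02,.066),botlow=((.4955,-.0434),.03,.01,.04)))
go((.594,-.3293,.12,60.65))
E
```

```text
stud 5066 minenc [ 0.4954 -0.1811  0.064 ] ls [ 0.4957 -0.1807  0.0633] z50 0.04053113969189559
wt 711 minenc [ 0.4949 -0.1799  0.0259] ls [ 0.4947 -0.1799  0.0257] z50 0.07693182052272785
sm 921 minenc [ 0.4942 -0.18    0.0181] ls [ 0.4941 -0.18    0.0178] z50 0.10470565635201276
hous 938 minenc [0.5006 0.0828 0.0617] ls [0.4961 0.0921 0.0618] z50 0.03514562306158725
bot 472 minenc [ 0.4941 -0.0439  0.0167] ls [ 0.4941 -0.0438  0.0162] z50 0.06314147708255897
botlow 9 minenc [ 0.5008 -0.0559  0.0079] ls [ 0.4951 -0.046   0.0139] z50 0.027458944840453497
t 21.9 [ 0.5357 -0.1319  0.2521] yaw 110.9 w 0.0566 F [-0.1215  0.5787 -0.1111]
(0.594, -0.3293, 0.12, 60.65) -> [-20.5   -1.63  13.23] [ 0.1  0.  50.3] rows>= 8
```

View pics/wrist15.png

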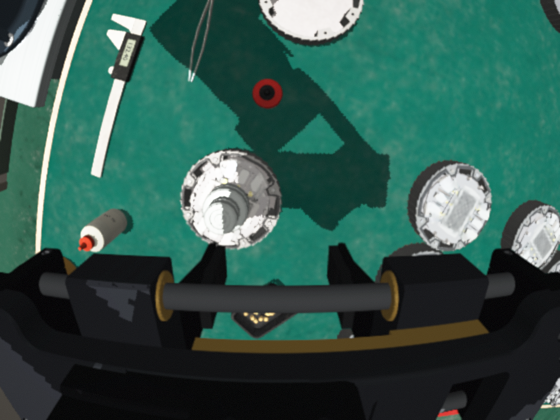

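Call:
{"name": "drive_tool", "arguments": {"targets": [-20.5, -1.6, 13, 0, 0, 50.3, -20.5, -1.6, 13, 0, 0, 50.3, -20.5, -1.6, 13, 0, 0, 50.3, -20.5, -1.6, 13, 0, 0, 50.3, -20.5, -1.6, 13, 0, 0, 50.3, -20.5, -1.6, 13, 0, 0, 50.3, -20.5, -1.6, 13, 0, 0, 50.3, -20.5, -1.6, 13, 0, 0, 50.3, -20.5, -1.6, 13, 0, 0, 50.3, -20.5, -1.6, 13, 0, 0, 50.3, -20.5, -1.6, 13, 0, 0, 50.3], "grip": -1}}

```text
time: 22.78
position: [0.5937, -0.3263, 0.122]
tool_rot: [0.862, 0.507, 0.0, -0.0]
ft_force: [-0.2, 0.3, 0.1]
grip_width: 0.087
```

```bash
python3 - <<'E'
from h import *
p,d,pos,q=wsnap('16')
P=top('16',(.594,-.33),.075,.010,.035)
r=cv2.minAreaRect((P[:,:2]*1000).astype(np.float32));print('tray',len(P),r,np.percentile(P[:,2],[5,50,95]))
P=P[P[:,2]>.0185];r=cv2.minAreaRect((P[:,:2]*1000).astype(np.float32));print('rim',len(P),r)
go((.594,-.3293,.003,60.65))
E
```

```text
tray 2889 ((594.90771484375, -329.71826171875), (91.20729064941406, 62.97515869140625), 60.881324768066406) [0.0107 0.0208 0.023 ]
rim 1774 ((594.90771484375, -329.71826171875), (91.20729064941406, 62.97515869140625), 60.881324768066406)
t 22.8 [ 0.5939 -0.3266  0.1223] yaw 60.9 w 0.0871 F [-0.0582  0.1616  0.6748]
(0.594, -0.3293, 0.003, 60.65) -> [-0.23  0.14 11.93] [ 0.  -0.   0.3] rows>= 3
```

View pics/wrist16.png

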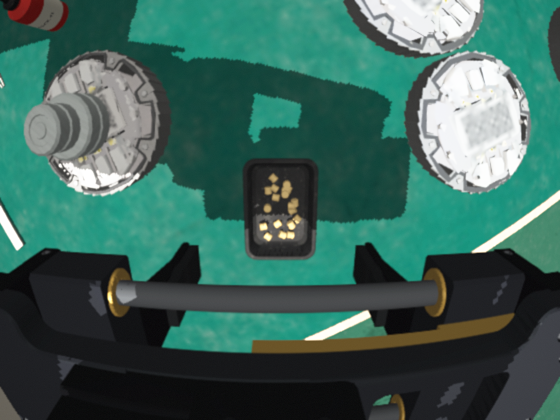

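Call:
{"name": "drive_tool", "arguments": {"targets": [-0.2, 0.25, 3, 0, 0, 0, -0.2, 0.25, 6, 0, 0, 0, -0.2, 0.25, 9, 0, 0, 0, -0.2, 0.25, 11, 0, 0, 0, -0.2, 0.25, 11.8, 0, 0, 0, -0.2, 0.25, 11.9, 0, 0, 0, -0.2, 0.25, 11.9, 0, 0, 0]}}

```text
time: 23.42
position: [0.5956, -0.3308, 0.0032]
tool_rot: [0.862, 0.506, 0.0, 0.001]
ft_force: [0.4, 1.2, -0.4]
grip_width: 0.087
```

Call:
{"name": "drive_tool", "arguments": {"targets": [0, 0, 0, 0, 0, 0, 0, 0, 0, 0, 0, 0, 0, 0, 0, 0, 0, 0, 0, 0, 0, 0, 0, 0, 0, 0, 0, 0, 0, 0], "grip": 1, "squeeze": 15}}

```text
time: 23.83
position: [0.5951, -0.3312, 0.003]
tool_rot: [0.863, 0.506, 0.0, 0.0]
ft_force: [0.6, 0.3, 1.7]
grip_width: 0.0619
```

Call:
{"name": "drive_tool", "arguments": {"targets": [0, 0, -3, 0, 0, 0, 0, 0, -6, 0, 0, 0, 0, 0, -9, 0, 0, 0, 0, 0, -9, 0, 0, 0]}}

```text
time: 24.17
position: [0.5987, -0.3337, 0.0992]
tool_rot: [0.863, 0.506, 0.002, 0.006]
ft_force: [0.5, -0.9, 0.5]
grip_width: 0.0619
```

```bash
python3 - <<'E'
from h import *
go((.6334,.0942,.09,0))
E
```

```text
t 24.2 [ 0.5987 -0.3337  0.0992] yaw 60.7 w 0.0619 F [ 0.5409 -0.9153  0.4514]
(0.6334, 0.0942, 0.09, 0) -> [ 39.03 -17.89   0.63] [ 0.7 -0.3 60.7] rows>= 11
```

Call:
{"name": "drive_tool", "arguments": {"targets": [39, -17.9, 0, 0, 0, 60.8, 39, -17.9, 0, 0, 0, 60.8, 39, -17.9, 0, 0, 0, 60.8, 39, -17.9, 0, 0, 0, 60.8, 39, -17.9, 0, 0, 0, 60.8, 39, -17.9, 0, 0, 0, 60.8, 39, -17.9, 0, 0, 0, 60.8, 39, -17.9, 0, 0, 0, 60.8, 39, -17.9, 0, 0, 0, 60.8, 39, -17.9, 0, 0, 0, 60.8, 39, -17.9, 0, 0, 0, 60.8, 39, -17.9, 0, 0, 0, 60.8]}}

```text
time: 25.17
position: [0.6288, 0.102, 0.092]
tool_rot: [1.0, 0.002, -0.0, -0.001]
ft_force: [-0.7, -0.9, -0.1]
grip_width: 0.062
```

Call:
{"name": "drive_tool", "arguments": {"targets": [0, 0, 0, 0, 0, 0, 0, 0, 0, 0, 0, 0]}}

```text
time: 25.33
position: [0.6292, 0.096, 0.0921]
tool_rot: [1.0, -0.0, -0.0, 0.0]
ft_force: [-0.1, -0.7, -1.8]
grip_width: 0.0617
```

```bash
python3 - <<'E'
from h import *
p,d,pos,q=wsnap('17')
P=top('17',pos[:2],.075,pos[2]+.012,pos[2]+.023)
r=cv2.minAreaRect((P[:,:2]*1000).astype(np.float32));print('tray',len(P),r,pos)
go((.6334,.0942,.01,0))
snap('side',17);snap('scene',17)
E
```

```text
tray 5160 ((631.6857299804688, 96.32613372802734), (87.90620422363281, 80.18043518066406), 0.18569520115852356) [0.6292 0.096  0.0921]
t 25.4 [0.6293 0.0954 0.0922] yaw -0.1 w 0.0617 F [ 0.6081 -0.211  -0.9826]
(0.6334, 0.0942, 0.01, 0) -> [0.42 0.12 8.22] [ 0.   0.  -0.1] rows>= 2
```

View pics/wrist17.png

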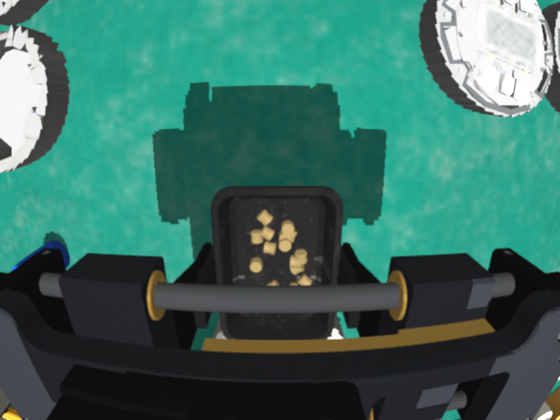

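View pics/side17.png

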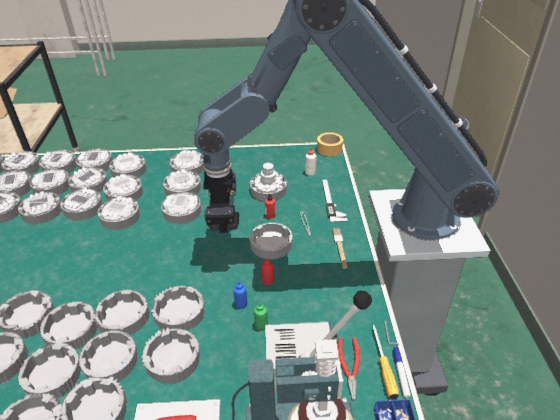

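Call:
{"name": "drive_tool", "arguments": {"targets": [0.4, 0.12, 2, 0, 0, 0, 0.4, 0.12, 4, 0, 0, 0, 0.4, 0.12, 6, 0, 0, 0, 0.4, 0.12, 7.4, 0, 0, 0, 0.4, 0.12, 8, 0, 0, 0, 0.4, 0.12, 8.2, 0, 0, 0, 0.4, 0.12, 8.2, 0, 0, 0, 0.4, 0.12, 8.2, 0, 0, 0]}}

```text
time: 26.15
position: [0.6343, 0.0953, 0.0113]
tool_rot: [1.0, -0.001, 0.001, 0.0]
ft_force: [0.6, 0.7, -0.5]
grip_width: 0.0617
```

```bash
python3 - <<'E'
from h import *
p,d,pos,q=wsnap('18')
P=top('18',pos[:2],.075,pos[2]+.012,pos[2]+.023)
P=P[P[:,0]>pos[0]+.02]; print('far edge',np.percentile(P[:,0],[99,99.7]),'y range',np.percentile(P[:,1],[.5,99.5]),pos)
E=P[P[:,0]>np.percentile(P[:,0],90)];print(np.degrees(np.polyfit(E[:,1],E[:,0],1)[0]))
go((.6334,.0942,.0035,0))
E
```

```text
far edge [0.6806 0.6806] y range [0.0646 0.1266] [0.6343 0.0953 0.0113]
-0.01363969481547405
t 26.2 [0.6344 0.0954 0.0116] yaw -0.1 w 0.0621 F [ 0.4148  0.3555 -0.8206]
(0.6334, 0.0942, 0.0035, 0) -> [-0.11  0.12  0.81] [ 0.  -0.1 -0.1] rows>= 1
```

Call:
{"name": "drive_tool", "arguments": {"targets": [-0.11, 0.12, 0.2, 0, 0, 0, -0.11, 0.12, 0.4, 0, 0, 0, -0.11, 0.12, 0.6, 0, 0, 0, -0.11, 0.12, 0.7, 0, 0, 0, -0.11, 0.12, 0.75, 0, 0, 0, -0.11, 0.12, 0.78, 0, 0, 0, -0.11, 0.12, 0.78, 0, 0, 0]}}

```text
time: 26.78
position: [0.6323, 0.0944, 0.003]
tool_rot: [1.0, -0.0, -0.0, 0.0]
ft_force: [-1.8, -1.0, 3.3]
grip_width: 0.0616
```

Call:
{"name": "drive_tool", "arguments": {"targets": [0.05, 0, -0.1, 0, 0, 0, 0.1, 0, -0.1, 0, 0, 0, 0.1, 0, -0.05, 0, 0, 0, 0.1, 0, 0, 0, 0, 0, 0.1, 0, 0, 0, 0, 0]}}

```text
time: 27.2
position: [0.6338, 0.0943, 0.003]
tool_rot: [1.0, -0.0, 0.0, 0.0]
ft_force: [-0.9, -0.7, 3.0]
grip_width: 0.0613
```

Call:
{"name": "drive_tool", "arguments": {"targets": [0, 0, 0, 0, 0, 0, 0, 0, 0, 0, 0, 0, 0, 0, 0, 0, 0, 0, 0, 0, 0, 0, 0, 0], "grip": -1}}

```text
time: 27.53
position: [0.6331, 0.0943, 0.0024]
tool_rot: [1.0, -0.001, -0.0, -0.0]
ft_force: [0.3, -0.4, -0.1]
grip_width: 0.0807
```

Call:
{"name": "drive_tool", "arguments": {"targets": [0, 0, -2, 0, 0, 0, 0, 0, -5, 0, 0, 0, 0, 0, -9, 0, 0, 0, 0, 0, -13, 0, 0, 0, -4, 0, -17, 0, 0, 0, -8, 0, -20, 0, 0, 0, -12, 0, -22, 0, 0, 0, -15, 0, -22, 0, 0, 0, -15, 0, -22, 0, 0, 0, -15, 0, -22, 0, 0, 0, -15, 0, -22, 0, 0, 0]}}

```text
time: 28.45
position: [0.4838, 0.0945, 0.2231]
tool_rot: [1.0, -0.001, 0.001, 0.0]
ft_force: [-0.4, -0.4, -0.5]
grip_width: 0.0869
```

```bash
python3 - <<'E'
from h import *
p,d,pos,q=wsnap('19')
P=top('19',(.635,.094),.075,.010,.035)
r=cv2.minAreaRect((P[:,:2]*1000).astype(np.float32));print('tray',len(P),r)
measure('19',dict(hous=((.4955,.094),.08,.026,.05),bot=((.4955,-.0434),.03,.02,.066)))
go((.3426,-.2775,.2,90))
E
```

```text
tray 1579 ((634.6259155273438, 94.2962417602539), (63.13376235961914, 90.26205444335938), 89.99333953857422)
hous 2527 minenc [0.4959 0.0951 0.0642] ls [0.4958 0.0949 0.0634] z50 0.03536141170300264
bot 735 minenc [ 0.4945 -0.0422  0.017 ] ls [ 0.4943 -0.0426  0.0164] z50 0.05789106860565099
t 28.5 [0.4848 0.0944 0.2228] yaw -0.1 w 0.0872 F [ 0.6538  0.5924 -0.6902]
(0.3426, -0.2775, 0.2, 90) -> [-14.18  37.2    2.25] [  0.1  -0.1 -90.1] rows>= 13
```

View pics/wrist19.png

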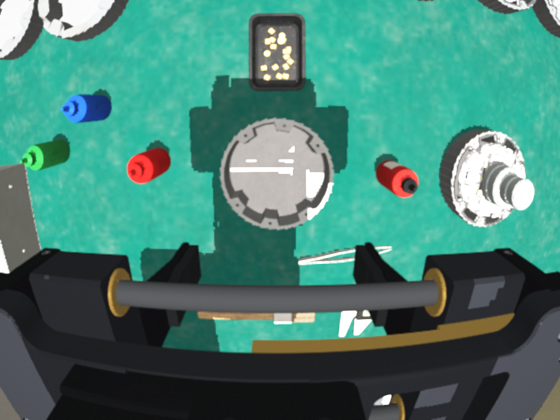

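Call:
{"name": "drive_tool", "arguments": {"targets": [-14.2, 37.2, 2, 0, 0, -90, -14.2, 37.2, 2, 0, 0, -90, -14.2, 37.2, 2, 0, 0, -90, -14.2, 37.2, 2, 0, 0, -90, -14.2, 37.2, 2, 0, 0, -90, -14.2, 37.2, 2, 0, 0, -90, -14.2, 37.2, 2, 0, 0, -90, -14.2, 37.2, 2, 0, 0, -90, -14.2, 37.2, 2, 0, 0, -90, -14.2, 37.2, 2, 0, 0, -90, -14.2, 37.2, 2, 0, 0, -90, -14.2, 37.2, 2, 0, 0, -90], "grip": -0.6}}

```text
time: 29.5
position: [0.3414, -0.2834, 0.202]
tool_rot: [0.805, 0.594, -0.001, 0.002]
ft_force: [0.4, -0.6, 0.5]
grip_width: 0.0692
```

Call:
{"name": "drive_tool", "arguments": {"targets": [0, 0, 0, 0, 0, 0, 0, 0, 0, 0, 0, 0]}}

```text
time: 29.67
position: [0.3414, -0.2793, 0.2018]
tool_rot: [0.807, 0.591, 0.0, -0.0]
ft_force: [0.3, 0.5, -0.4]
grip_width: 0.0694
```

```bash
python3 - <<'E'
from h import *
go((.3426,-.2775,.2,90))
E
```

```text
t 29.7 [ 0.3414 -0.2793  0.2018] yaw 72.4 w 0.0694 F [ 0.2544  0.4778 -0.4385]
(0.3426, -0.2775, 0.2, 90) -> [0.21 0.06 0.18] [ -0.   -0.  -17.6] rows>= 3
```

```bash
python3 - <<'E'
from h import *
p,d,pos,q=wsnap('20');print(pos)
P=top('20',(.342,-.278),.04,.02,.075);print(len(P),*hull_circ(P))
P=top('20',(.342,-.278),.04,.02,.06);print(len(P),*hull_circ(P), least_squares(lambda t:np.hypot(P[:,0]-t[0],P[:,1]-t[1])-.019,[.342,-.278],loss='soft_l1',f_scale=.001).x)
go((.3426,-.2775,.042,72.4))
W=wcloud(d,pos,q);m=(W[...,2]>.02)&(W[...,0]>.15)&(np.hypot(W[...,0]-.3426,W[...,1]+.2775)<.17)&(W[...,2]<.14)&(np.hypot(W[...,0]-.3426,W[...,1]+.2775)>.03);print(m.sum(),W[m].min(0),W[m].max(0))
E
```

```text
[ 0.3414 -0.2793  0.2018]
648 [ 0.3417 -0.2781  0.019 ] [ 0.3417 -0.2782  0.0186]
253 [ 0.343  -0.2749  0.0185] [ 0.3416 -0.2787  0.0189] [ 0.3415 -0.279 ]
t 29.7 [ 0.3414 -0.2779  0.2019] yaw 72.5 w 0.0692 F [ 0.1483  0.6827 -0.0705]
(0.3426, -0.2775, 0.042, 72.4) -> [ 0.06  0.12 15.99] [-0.1 -0.1  0.1] rows>= 4
4962 [ 0.2201 -0.4422  0.02  ] [ 0.5083 -0.1431  0.1067]
```

View pics/wrist20.png

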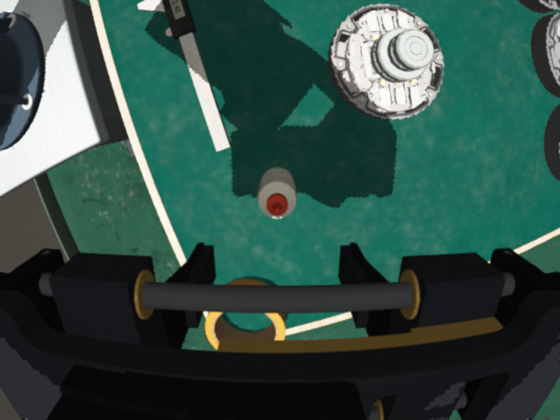

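Call:
{"name": "drive_tool", "arguments": {"targets": [0, 0, 3, 0, 0, 0, 0, 0, 6.5, 0, 0, 0, 0, 0, 10, 0, 0, 0, 0, 0, 13, 0, 0, 0, 0, 0, 15, 0, 0, 0, 0, 0, 15.8, 0, 0, 0, 0, 0, 15.8, 0, 0, 0]}}

```text
time: 30.3
position: [0.3409, -0.2757, 0.043]
tool_rot: [0.805, 0.593, 0.0, -0.002]
ft_force: [0.2, 0.1, 0.5]
grip_width: 0.0696
```

Call:
{"name": "drive_tool", "arguments": {"targets": [0, 0, 0, 0, 0, 0, 0, 0, 0, 0, 0, 0, 0, 0, 0, 0, 0, 0, 0, 0, 0, 0, 0, 0, 0, 0, 0, 0, 0, 0, 0, 0, 0, 0, 0, 0, 0, 0, 0, 0, 0, 0], "grip": 1, "squeeze": 14}}

```text
time: 30.88
position: [0.3413, -0.2779, 0.0452]
tool_rot: [0.805, 0.593, -0.0, 0.001]
ft_force: [0.0, -0.2, 4.1]
grip_width: 0.0373
```

Call:
{"name": "drive_tool", "arguments": {"targets": [0, 0, -4, 0, 0, 0, 0, 0, -8, 0, 0, 0, 0, 0, -12, 0, 0, 0, 0, 0, -15, 0, 0, 0, 0, 0, -16.5, 0, 0, 0, 0, 0, -16.5, 0, 0, 0, 0, 0, -16.5, 0, 0, 0]}}

```text
time: 31.47
position: [0.3409, -0.2773, 0.21]
tool_rot: [0.805, 0.593, -0.0, 0.001]
ft_force: [-0.4, 0.3, -1.9]
grip_width: 0.0371
```

```bash
python3 - <<'E'
from h import *
go((.6346,.1743,.2,90))
E
```

```text
t 31.5 [ 0.3409 -0.2773  0.21  ] yaw 72.7 w 0.0371 F [-0.4237  0.2509 -1.9102]
(0.6346, 0.1743, 0.2, 90) -> [51.85 14.63  0.97] [  0.1   0.1 -17.3] rows>= 13
```

Call:
{"name": "drive_tool", "arguments": {"targets": [51.8, 14.6, 1, 0, 0, -17.4, 51.8, 14.6, 1, 0, 0, -17.4, 51.8, 14.6, 1, 0, 0, -17.4, 51.8, 14.6, 1, 0, 0, -17.4, 51.8, 14.6, 1, 0, 0, -17.4, 51.8, 14.6, 1, 0, 0, -17.4, 51.8, 14.6, 1, 0, 0, -17.4, 51.8, 14.6, 1, 0, 0, -17.4, 51.8, 14.6, 1, 0, 0, -17.4, 51.8, 14.6, 1, 0, 0, -17.4, 51.8, 14.6, 1, 0, 0, -17.4, 51.8, 14.6, 1, 0, 0, -17.4]}}

```text
time: 32.47
position: [0.6122, 0.1437, 0.1968]
tool_rot: [0.706, 0.708, -0.002, -0.002]
ft_force: [0.4, -0.8, -1.4]
grip_width: 0.0374
```

Call:
{"name": "drive_tool", "arguments": {"targets": [0, 0, 0, 0, 0, 0, 0, 0, 0, 0, 0, 0]}}

```text
time: 32.63
position: [0.6123, 0.1438, 0.1967]
tool_rot: [0.705, 0.709, -0.002, -0.002]
ft_force: [-0.6, -0.4, -0.6]
grip_width: 0.0375
```

```bash
python3 - <<'E'
from h import *
go((.6346,.1743,.2,90))
p,d,pos,q=wsnap('21');print(pos)
P=top('21',pos[:2],.032,pos[2]-.03,pos[2]+.0);P=P[abs(P[:,0]-pos[0])<.017]
print(len(P),least_squares(lambda t:np.hypot(P[:,0]-t[0],P[:,1]-t[1])-.019,pos[:2],loss='soft_l1',f_scale=.001).x)
E
```

```text
t 32.6 [0.6123 0.1438 0.1967] yaw 90.3 w 0.0375 F [-0.5777 -0.4366 -0.6241]
(0.6346, 0.1743, 0.2, 90) -> [ 3.04  2.25 -0.35] [-0.3  0.   0.3] rows>= 1
[0.6123 0.1438 0.1967]
943 [0.6124 0.1427]
```

View pics/wrist21.png

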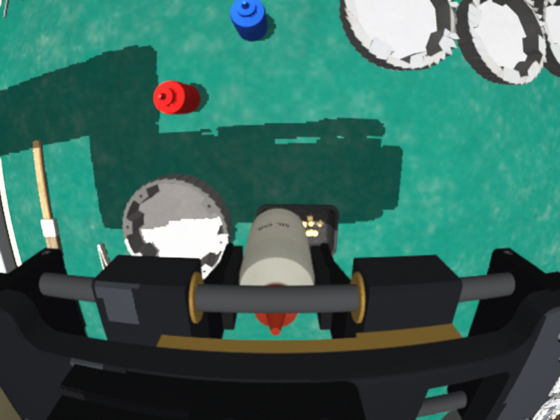

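Call:
{"name": "drive_tool", "arguments": {"targets": [3.1, 2.2, 0, 0, 0, 0.3, 3.1, 2.2, 2, 0, 0, 0.3, 3.1, 2.2, 5, 0, 0, 0.3, 3.1, 2.2, 8, 0, 0, 0.3, 3.1, 2.2, 11, 0, 0, 0.3, 3.1, 2.2, 13, 0, 0, 0.3, 3.1, 2.2, 13.8, 0, 0, 0.3, 3.1, 2.2, 14, 0, 0, 0.3, 3.1, 2.2, 14, 0, 0, 0.3, 3.1, 2.2, 14, 0, 0, 0.3]}}

```text
time: 33.52
position: [0.6361, 0.1724, 0.0616]
tool_rot: [0.708, 0.706, 0.001, 0.001]
ft_force: [-0.1, 0.2, -1.5]
grip_width: 0.0373
```

```bash
python3 - <<'E'
from h import *
p,d,pos,q=wsnap('22');print(pos)
P=top('22',pos[:2],.032,pos[2]-.03,pos[2]+.0);P=P[abs(P[:,0]-pos[0])<.017]
print(len(P),least_squares(lambda t:np.hypot(P[:,0]-t[0],P[:,1]-t[1])-.019,pos[:2],loss='soft_l1',f_scale=.001).x)
go((.6346,.1752,.0455,90))
E
```

```text
[0.6361 0.1724 0.0616]
940 [0.6363 0.1713]
t 33.6 [0.6365 0.1726 0.0621] yaw 89.8 w 0.0372 F [ 0.2434 -0.9446 -1.7165]
(0.6346, 0.1752, 0.0455, 90) -> [ 0.26 -0.19  1.66] [ 0.2 -0.  -0.2] rows>= 1
```

Call:
{"name": "drive_tool", "arguments": {"targets": [0.28, -0.17, 0.4, 0.1, 0, 0, 0.28, -0.17, 0.8, 0.1, 0, 0, 0.28, -0.17, 1.1, 0.1, 0, 0, 0.28, -0.17, 1.3, 0.1, 0, 0, 0.28, -0.17, 1.4, 0.1, 0, 0, 0.28, -0.17, 1.4, 0.1, 0, 0]}}

```text
time: 34.07
position: [0.6333, 0.1757, 0.046]
tool_rot: [0.708, 0.706, -0.001, -0.001]
ft_force: [-0.5, -0.1, -1.4]
grip_width: 0.0372
```

Call:
{"name": "drive_tool", "arguments": {"targets": [-0.04, 0.11, 0, 0, 0, 0, -0.04, 0.11, 0.03, 0, 0, 0, -0.04, 0.11, 0.06, 0, 0, 0, -0.04, 0.11, 0.06, 0, 0, 0]}}

```text
time: 34.4
position: [0.6347, 0.1753, 0.0458]
tool_rot: [0.708, 0.706, -0.001, -0.001]
ft_force: [-0.4, -0.3, -0.7]
grip_width: 0.0372
```

Call:
{"name": "drive_tool", "arguments": {"targets": [0, 0, 0.03, 0, 0, 0, 0, 0, 0.06, 0, 0, 0, 0, 0, 0.06, 0, 0, 0]}}

```text
time: 34.65
position: [0.6347, 0.1753, 0.0454]
tool_rot: [0.708, 0.706, -0.001, -0.001]
ft_force: [-1.4, -0.5, -0.2]
grip_width: 0.0376
```

Call:
{"name": "drive_tool", "arguments": {"targets": [0, 0, 0.03, 0, 0, 0, 0, 0, 0.05, 0, 0, 0, 0, 0, 0.05, 0, 0, 0]}}

```text
time: 34.9
position: [0.6348, 0.1753, 0.0453]
tool_rot: [0.708, 0.706, -0.0, -0.0]
ft_force: [-1.3, -0.7, 4.5]
grip_width: 0.0371
```

Call:
{"name": "drive_tool", "arguments": {"targets": [0, 0, 0, 0, 0, 0, 0, 0, 0, 0, 0, 0, 0, 0, 0, 0, 0, 0, 0, 0, 0, 0, 0, 0, 0, 0, 0, 0, 0, 0], "grip": -0.5}}

```text
time: 35.32
position: [0.6345, 0.1753, 0.0444]
tool_rot: [0.708, 0.706, -0.001, -0.001]
ft_force: [0.1, -0.2, -0.2]
grip_width: 0.0611
```

Call:
{"name": "drive_tool", "arguments": {"targets": [0, 0, -2, 0, 0, 0, 0, 0, -5, 0, 0, 0, 0, 0, -9, 0, 0, 0, 0, 0, -13, 0, 0, 0, 0, 0, -17, 0, 0, 0, -3, -2, -20, 0, 0, 0, -7, -4, -23, 0, 0, 0, -11, -4, -25, 0, 0, 0, -15, -4, -25, 0, 0, 0, -18, -4, -25, 0, 0, 0, -18, -4, -25, 0, 0, 0, -18, -4, -25, 0, 0, 0]}}

```text
time: 36.32
position: [0.5946, -0.0072, 0.2951]
tool_rot: [0.71, 0.704, -0.0, -0.0]
ft_force: [0.3, -0.1, -0.2]
grip_width: 0.0653
```

Call:
{"name": "drive_tool", "arguments": {"targets": [0, 0, 0, 0, 0, 0, 0, 0, 0, 0, 0, 0]}}

```text
time: 36.48
position: [0.5942, -0.0033, 0.2942]
tool_rot: [0.708, 0.706, -0.001, -0.001]
ft_force: [-0.7, 0.5, -0.3]
grip_width: 0.0649
```

```bash
python3 - <<'E'
from h import *
p,d,pos,q=wsnap('23');print(pos)
P=top('23',(.635,.094),.075,.010,.035);P=P[P[:,1]<.14]
print('tray',len(P),cv2.minAreaRect((P[:,:2]*1000).astype(np.float32)))
measure('23',dict(oil=((.6346,.1743),.035,.02,.075),hous=((.4955,.094),.08,.026,.05),bot=((.4955,-.0434),.03,.02,.066),stud=((.4955,-.181),.08,.033,.052)))
go((.57,-.06,.3,180))
E
```

```text
[ 0.5942 -0.0033  0.2942]
tray 1139 ((634.9160766601562, 94.28253173828125), (63.37381362915039, 89.77859497070312), 89.84361267089844)
oil 447 minenc [0.6345 0.1732 0.0193] ls [0.6343 0.1728 0.0187] z50 0.06728558299678677
hous 1739 minenc [0.4961 0.0946 0.0641] ls [0.4959 0.0947 0.0633] z50 0.03527891010770706
bot 502 minenc [ 0.4945 -0.0431  0.0167] ls [ 0.4945 -0.0432  0.0164] z50 0.05950817064177144
stud 965 minenc [ 0.4963 -0.1798  0.0634] ls [ 0.4966 -0.1794  0.0623] z50 0.0396532936351377
t 36.5 [ 0.5943 -0.003   0.2942] yaw 89.9 w 0.0652 F [ 0.1922 -0.0554  0.4237]
(0.57, -0.06, 0.3, 180) -> [-5.7  -2.42 -0.58] [ -0.1  -0.2 -90.1] rows>= 13
```

View pics/wrist23.png

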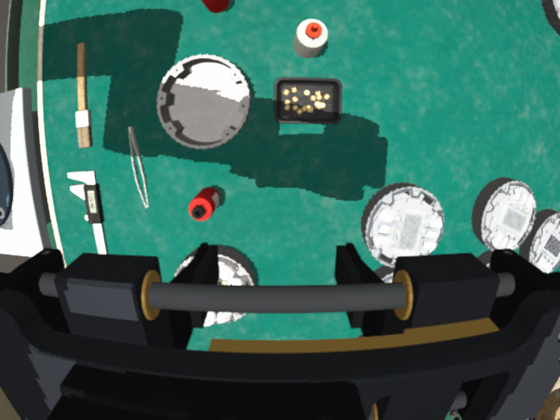

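```bash
python3 - <<'E'
from h import *
p,d=snap('scene',24); snap('side',24)
p0,d0=load('scene',0)
for n,(a,b,c,e) in dict(tw=(224,229,270,252)).items():
    t=p0[b:e,a:c]; 
    r=cv2.matchTemplate(p[b-6:e+6,a-6:c+6],t,cv2.TM_CCOEFF_NORMED);print(n,cv2.minMaxLoc(r))
Q=dict(stud=((.494,-.178),.08,.033,.052),hous=((.494,.096),.08,.026,.05))
for k,c in dict(dos=(.495,-.043),oil=(.634,.174)).items():
    for n in('scene','side'):
        dd=load(n,24)[1];P=topfit(n,dd,c,.035,.01,.07);R=.0165 if k=='dos' else .019
        for z0,z1 in((.01,.035),(.035,.065)):
            S=P[(P[:,2]>z0)&(P[:,2]<z1)]
            if len(S)>15: print(k,n,len(S),least_squares(lambda t:np.hypot(S[:,0]-t[0],S[:,1]-t[1])-R,c,loss='soft_l1',f_scale=.001).x)
E
```

```text
tw (-0.2371906042098999, 0.7700065970420837, (3, 12), (6, 6))
dos scene 99 [ 0.492  -0.0412]
dos scene 140 [ 0.4926 -0.0407]
dos side 62 [ 0.4931 -0.0436]
dos side 94 [ 0.493  -0.0445]
oil scene 91 [0.6333 0.1768]
oil scene 113 [0.6329 0.1767]
oil side 80 [0.6339 0.1734]
oil side 109 [0.634  0.1733]
```

View pics/scene24.png

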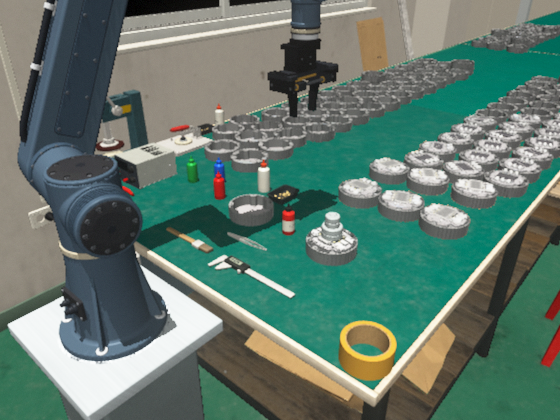

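View pics/side24.png

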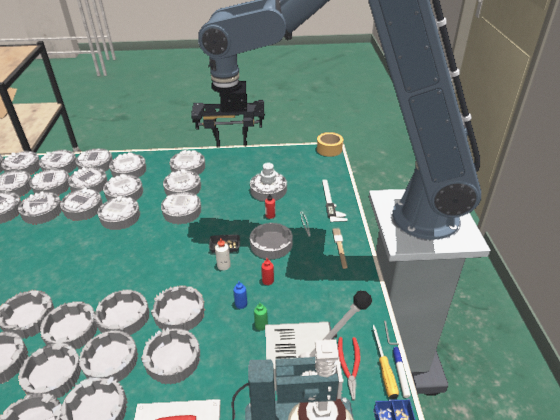

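```bash
python3 -c "
from rig import robot
print(robot.get_obs()['time']); print(robot.hand_in())"
```

```text
36.6333
the job is handed in; nothing more can be done
None
```

I set up the whole place in the order asked and handed it in at 36.6 s. Everything is upright, and the gripper was empty and clear at about 0.29 m.

| Item | Last check | Off by |
|---|---|---|
| Large weight | centred on the lens | about 1 mm |
| Small weight | centred on the large one | about 0.6 mm |
| Smaller bottle (red with black nozzle and white label) | midway in y to about 0.5 mm | about 1.5 mm nearer the robot than the stud–housing line |
| Tray | square behind the housing (within about 0.2°), gap about 30 mm | under 1 mm |
| Taller bottle | level with the tray's middle, gap about 29 mm | about 1 mm |

- **Left uncorrected:** I did not redo the 1.5 mm offset of the smaller bottle. It is close to the measuring error, and moving the bottle again would have broken the order.
- **Camera disagreement:** The fixed cameras and the wrist camera differ by 1–4 mm in absolute position. The scene camera puts the taller bottle about 3.5 mm further left than the other two, so its gap would be about 32 mm by that view. I relied on the close wrist views, comparing things within the same picture.
- **Left alone:** The tweezers showed no shift in the scene picture. The stud and housing measured in the same place throughout, within about 1 mm.

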